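# Load the roller feed beside the printer

### The arm

A 7-joint arm with a two-finger parallel gripper is mounted at the origin on the work surface. World frame = base frame: x ahead of the robot, y to its left, z up, the work surface at z = 0. Lengths are in m, angles in rad, forces in N, time in s.
With the tool pointing down it reaches from about 0.4 to 0.875 m from the base axis. Payload 19.3 kg.
Tool frame: the origin (TCP) lies at the very end of the fingers, on their centre line; the grasp point (between the pads) lies 19 mm behind it; z points along the fingers, y is the direction in which the jaws open and shut (so a half turn about z gives the same grasp; the last joint's range is limited). The gripper opens to 85 mm and grips with 20 to 120 N. Pads are 22 mm wide; open, the fingers measure 114 mm over their backs; the gripper's body (76 mm by 85 mm) begins 54 mm behind the grasp point. The pads swing forward as they close: fully open they stand 13 mm farther back than shut.
Start: joints at [-1.283, 0.521, -0.036, 1.599, 0.021, 1.021, -0.113], TCP at [0.219, 0.585, 0.231] pointing down, gripper open.
Joint ranges: [-2.91, 2.91], [-0.3, 2.13], [-1.5, 1.42], [0.17, 2.43], [-1.26, 4.41], [0.16, 1.93], [-2.52, 2.52]. Speed limits (rad/s): [1.89, 1.89, 2.39, 2.39, 3.01, 3.01, 3.01].

### API

Orientations are given as [roll, pitch, yaw] about the fixed x, y, z axes, in that order (R = Rz(yaw) Ry(pitch) Rx(roll)).
In Python, from workcell import bot gives the robot as it stands.
- The arm moves only by the tool apply_moves, never from a script. Its argument "commands" is a list of rows, each an object with "travel": the shift along the tool's x, y, z in m, a list of three; "twist": the turn, a rotation vector about the tool's x, y, z in degrees, a list of three; "claw": the finger opening in m, from 0 to 0.0854. A call has 1 to 10 rows; each row is the pose to reach, as a shift and turn from the pose commanded when the call began, along the tool's axes at that moment; what a row does not reach only later rows make up. A row lasts 1/10 s, in which the tool goes at most 50 mm and 8.59 degrees, less where a joint would pass 70% of its speed; a pose out of reach is approached as far as the arm can. A call with a gripper value outside its range is refused whole. The fingers move at their own pace and stop on an object; "force" is the grip in N (left out, the last holds). Time passes only in rows, so rows that repeat a pose let the fingers close. It gives the time, the measured TCP pose, the force and the opening at its end, in the units of the state.
- bot.observe(): the state, without advancing time (a new reading comes with each control period).
- bot.grab_frame(name): name is "side" or "top"; returns a dict with "frame" (384x512x3 uint8, blue, green, red), "fx", "fy", "cx", "cy" (pixels), "pose" (4x4, takes a point from camera to world coordinates). Camera axes: x right, y up, looking along -z (the intrinsics and any distortion apply to the point x, -y, -z); pixel columns grow to the right and rows downward; lengths in m; the calibration is good to about 2 mm. A picture is of the moment at which its call begins. There is no depth.
- bot.job_done(): hands the job in, once; it reports no verdict.
The state is a dict: "clock": time; "qpos": joint angles; "qd": joint speeds; "joint_efforts": joint torques, N m; "position": TCP position; "tool_rot": TCP orientation; "force": force on the tool from outside, world axes, zero at the start; "moment": the same for the moment, N m; "grip_width": finger opening in m.
Only numpy, scipy, OpenCV 4.12 (cv2) and the standard library are available. Lean on these libraries where they do the work, as an engineer would, in place of code of your own. Each camera call takes 0.05 s, during which the arm holds its last target.

### The job

Take the small cardboard carton and the flat steel tin out of the plywood tray and load them into the sloped roller lane from its open upper end, lengthwise and right way up, the carton first so that it rolls down to the stop and the tin second so that it rolls down against the carton. In the tray each can only be gripped across its narrow width and in the lane only by its two ends, so put it down on the bench in between and take it again; set it gently on the rollers, do not drop it in. Let go of both and leave everything else, the jar in the tray too, where it stands.

Things in the scene. Friction and masses are not known exactly. Their poses are not given: they have to be found in the camera images.
- carton: cardboard carton, a plain block 62 (its x) x 44 (y) x 38 (z) mm, about 0.16 kg, with a strip of paper tape; the taller of the two blocks in the tray. Origin: centre of its underside, z up. At the start it lies in one of the tray's three bays with its 62 mm length across the tray.
- tin: flat steel tin, a block 58 (x) x 44 (y) x 28 (z) mm with rounded edges, about 0.2 kg; the lower of the two blocks. Origin: centre of its underside, z up. At the start it lies in another bay, its 58 mm length across the tray.
- tray: fixed plywood channel, 310 mm long (x), 81 wide (y); origin: centre of its underside. Floor 5 mm above the bench; side walls along x 6 thick, 69 apart, tops 48 above the bench; end lips only 15 high. Bays at x = -95, 0, +95 mm hold carton, tin and jar in any order: about 50 mm free between neighbours along x, only 3 to 6 mm between the ends of carton or tin and the side walls.
- lane: fixed roller lane 284 mm long, 76 wide; origin: on the bench under its middle; x level, downhill; z up. 14 free 16 mm rollers, pitch 19, slope 8 degrees (0.140 rad) down to +x; roller-top plane 62 mm above the bench at the origin. Clear width 50 mm: side plates to 8 mm above the rollers, side bars 6 thick centred 30 and 55 above. A load rolls down by itself at 0.1 to 0.3 m/s.
- lane_load (a point): point on the roller-top plane, on the centre line, 60 mm uphill (along the slope) of the lane's middle; axes of the lane body. The middle of the open loading space, which is 155 mm long along the slope: uphill it ends at a plate as high as the side bars (58 mm above the rollers), downhill at point lane_guard.
- lane_guard (a point): start of the guard wire, on the centre line 58 mm above the rollers and 20 mm downhill of the lane's middle; from here to the stop the wire (6 mm thick) runs over the centre line and closes the lower half of the lane from above. Axes of the lane body.
- lane_stop (a point): point on the roller-top plane, on the centre line, at the inner face of the stop plate at the lower end (270 mm along the slope from the plate at the upper end; stop 30 mm above the rollers). Axes of the lane body.
- jar: bystander: white round jar with black cap, 42 mm diameter, 52 high, in the third bay of the tray; origin: centre of its underside
- bottle: bystander: standing clear bottle, 58 mm diameter, 150 high; origin: centre of its underside
- cup: bystander: black plastic cup, 68 mm diameter at the rim, 85 high; origin: centre of its underside
- tape: bystander: tape measure standing on its edge, 62 (x) x 34 (y) x 56 mm high; origin: centre of its underside
- coil: bystander: small wire reel standing on its flange, 58 mm diameter, 40 high; origin: centre of its underside
- screwdriver: bystander: screwdriver of about 200 mm lying along its x, far side of the bench; origin near its middle, on the bench
- caliper: bystander: steel caliper 200 mm long lying along its x, far side of the bench; origin at its middle, on the bench

How it is judged:
At the end, for the whole second after the job is handed in: The carton lies lengthwise and right way up on the rollers with its front end against the stop (within 6 mm), the tin likewise behind it with its front end against the carton (within 9 mm), both between the side bars, flat on the rollers (within 5 mm), released and at rest (under 20 mm/s) (x of carton in the frame of lane between 0.097 and 0.109 m and y of carton in the frame of lane between -0.008 and 0.008 m and z of carton in the frame of lane between 0.0425 and 0.0525 m and angle between the x axis of each of carton, tin and the x axis of lane, either way round below 0.26 rad and angle between the z axis of each of carton, tin and the z axis of lane, either way round below 0.22 rad and angle between each of carton, tin's own z axis and vertical below 0.4 rad and linear speed of each of carton, tin below 0.02 m/s and x of tin in the frame of lane between 0.0346 and 0.0526 m and y of tin in the frame of lane between -0.008 and 0.008 m and z of tin in the frame of lane between 0.0509 and 0.0609 m); the robot touches nothing.
It fails at once if one of the other things (jar, bottle, cup, tape, coil, screwdriver, caliper) was shifted by more than 25 mm (distance of any of jar, bottle, cup, tape, coil, screwdriver, caliper from where it was at the start of the episode above 0.025 m).
It fails at once if one of the standing things (jar, bottle, cup, tape, coil) was knocked over (angle between any of jar, bottle, cup, tape, coil's own z axis and vertical above 0.5 rad).
It fails at once if the carton or the tin was dropped into the lane (faster than 0.45 m/s between its bars) ((linear speed of carton above 0.45 m/s and x of carton in the frame of lane between -0.14 and 0.14 m and y of carton in the frame of lane between -0.03 and 0.03 m and z of carton in the frame of lane below 0.125 m) or (linear speed of tin above 0.45 m/s and x of tin in the frame of lane between -0.14 and 0.14 m and y of tin in the frame of lane between -0.03 and 0.03 m and z of tin in the frame of lane below 0.125 m)).
It also fails if it takes over 72 s, if anything falls off the work surface, if the arm or the gripper's body presses on something with over 40 N, if the wrist force passes 120 N, or if a joint passes its speed limit or range.

## Working session

There is one attempt and no reset: what is moved stays moved. The work goes in short steps, Python scripts to look and compute and a tool call to move; the robot and the scene stay as the last step left them, time stands still between calls to the robot, and variables do not carry over. Pictures are saved under pics/ and viewed, and the job is handed in when it is done.

Besides the shell and the picture viewer there is one more tool, called after "Emit:" as name(argument=value, ...), one argument or row to a line, values as JSON. apply_moves: Moves the arm, as the interface text tells. Its arguments: {"type":"object","properties":{"commands":{"type":"array"},"force":{"type":"number"}},"required":["commands"]}

```bash
ls; mkdir -p pics
python3 - <<'E'
from workcell import bot
import cv2,json
print(bot.observe())
import pickle
for n in("side","top"):
    f=bot.grab_frame(n); cv2.imwrite(f"pics/{n}0.png",f["frame"]); pickle.dump(f,open(f"{n}0.pkl","wb"))
    print({k:v for k,v in f.items() if k!="frame"})
E
```

```text
pics
{'clock': 0.0, 'qpos': array([-1.28317653,  0.52200578, -0.03631065,  1.60000256,  0.02123162,
        1.02107027, -0.11277582]), 'qd': array([-3.62119663e-04, -1.12735373e-03,  2.16822262e-03,  8.10836503e-04,
       -8.24650963e-05,  8.53482056e-04, -1.32301564e-03]), 'joint_efforts': array([-5.55326678e-04, -9.27130079e+01,  1.97954558e+00, -3.69920182e+01,
        1.77179935e-02,  8.48570082e-03, -2.05305230e-05]), 'position': array([0.21883249, 0.58508967, 0.230733  ]), 'tool_rot': array([-3.14049803e+00,  1.12612485e-04,  2.78378904e+00]), 'force': array([-0.44035903, -0.32443274,  0.54725834]), 'moment': array([-0.01304365,  0.04583715,  0.02300691]), 'grip_width': 0.08551587551749551}
{'fx': 353.8164614517345, 'fy': 353.8164614517345, 'cx': 255.1181815623721, 'cy': 189.11965210309205, 'pose': array([[-0.64770481,  0.44356594, -0.61945762,  0.04890403],
       [-0.76151711, -0.35142063,  0.54460557,  0.46794938],
       [ 0.02387829,  0.82447122,  0.56539988,  0.60676246],
       [ 0.        ,  0.        ,  0.        ,  1.        ]])}
{'fx': 489.58670845771115, 'fy': 489.58670845771115, 'cx': 261.6319743756014, 'cy': 195.36259986873583, 'pose': array([[ 0.01165037,  0.9954627 , -0.0944366 ,  0.43586687],
       [-0.99986039,  0.01046615, -0.0130255 , -0.0145393 ],
       [-0.01197802,  0.09457517,  0.99544566,  1.45996749],
       [ 0.        ,  0.        ,  0.        ,  1.        ]])}
```

View pics/side0.png

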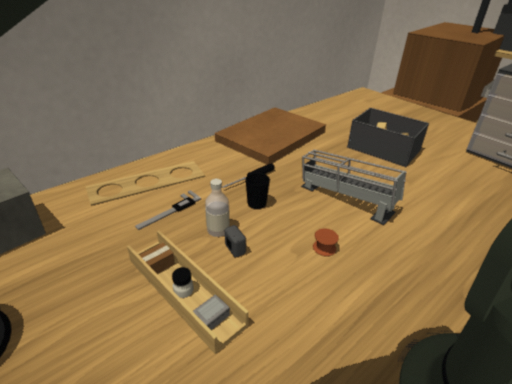

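View pics/top0.png

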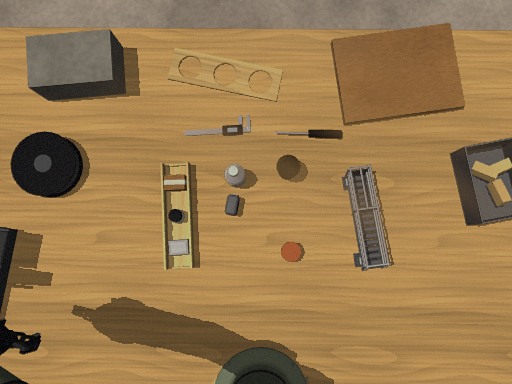

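Run:
```python
import cv2
s=cv2.imread("pics/side0.png");t=cv2.imread("pics/top0.png")
def crop(im,x0,y0,x1,y1,k,n):
    cv2.imwrite(f"pics/{n}.png",cv2.resize(im[y0:y1,x0:x1],None,fx=k,fy=k,interpolation=cv2.INTER_CUBIC))
crop(s,120,225,255,355,5,"s_tray"); crop(s,290,140,415,230,6,"s_lane")
crop(t,150,155,210,275,5,"t_tray"); crop(t,335,155,400,275,5,"t_lane")
a=cv2.imread("pics/t_tray.png");b=cv2.imread("pics/t_lane.png")
import numpy as np
cv2.imwrite("pics/t_both.png",np.hstack([a,b]))
```

```text
(no output)
```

View pics/s_tray.png

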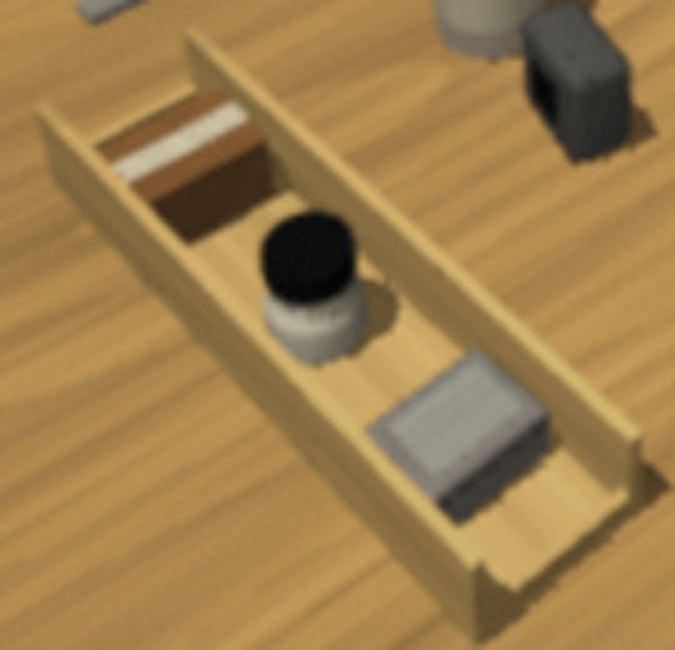

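View pics/s_lane.png

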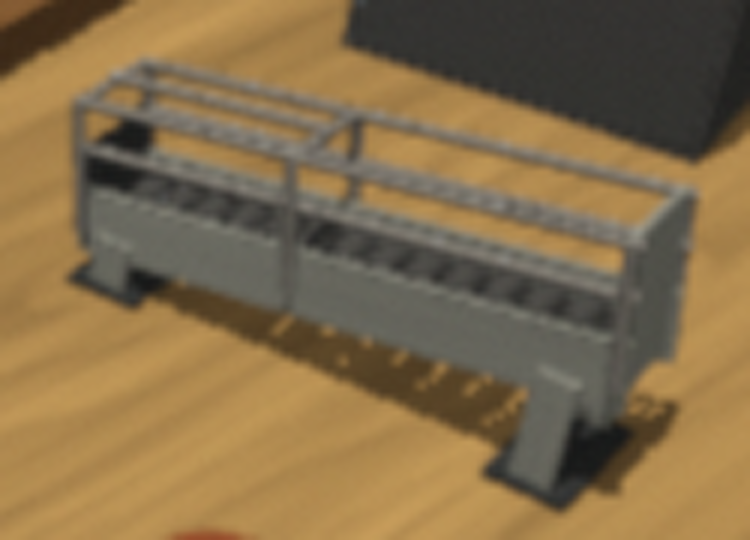

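View pics/t_both.png

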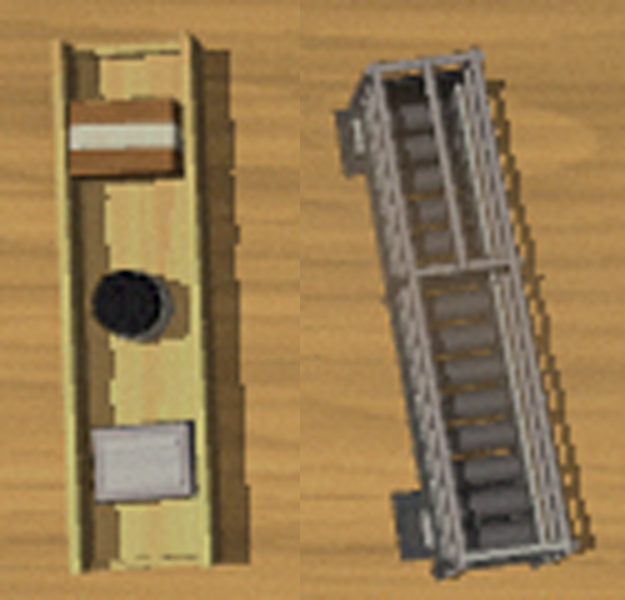

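```bash
cat > h.py <<'E'
import numpy as np,cv2,pickle
from scipy.optimize import least_squares
SL=0.140
def proj(f,P):
    P=np.atleast_2d(P);T=np.linalg.inv(f["pose"]);p=P@T[:3,:3].T+T[:3,3]
    return np.c_[f["cx"]+f["fx"]*p[:,0]/-p[:,2], f["cy"]-f["fy"]*p[:,1]/-p[:,2]]
def W(q,P,z=0):
    x,y,a=q[:3];c,s=np.cos(a),np.sin(a);P=np.atleast_2d(P)
    return np.c_[x+c*P[:,0]-s*P[:,1],y+s*P[:,0]+c*P[:,1],P[:,2]+z]
def lane(s,y,h): # slope coords -> lane frame
    return [s*np.cos(SL)+h*np.sin(SL),y,0.062-s*np.sin(SL)+h*np.cos(SL)]
def unproj(f,uv,z):
    u,v=uv;d=f["pose"][:3,:3]@np.array([(u-f["cx"])/f["fx"],-(v-f["cy"])/f["fy"],-1]);o=f["pose"][:3,3]
    return o+d*(z-o[2])/d[2]
def box(x,y,z0,z1):
    return [[[i,j,z0],[i,j,z1]] for i in(-x,x) for j in(-y,y)]+[[[-x,j,z],[x,j,z]] for j in(-y,y) for z in(z0,z1)]+[[[i,-y,z],[i,y,z]] for i in(-x,x) for z in(z0,z1)]
def crop2px(U,V,x0,y0,k): return (x0+(U+.5)/k-.5, y0+(V+.5)/k-.5)
def overlay(f,segs,q,rect,k,name,col=(0,255,0),im=None,last=True,z=0):
    x0,y0,x1,y1=rect
    if im is None: im=cv2.resize(f["frame"][y0:y1,x0:x1],None,fx=k,fy=k,interpolation=cv2.INTER_CUBIC)
    for a in segs:
        p=(proj(f,W(q,np.array(a),z))-[x0,y0]+.5)*k-.5
        cv2.line(im,*[tuple(int(round(c*8)) for c in r) for r in p],col,1,cv2.LINE_AA,3)
    if last: cv2.imwrite(f"pics/{name}.png",im)
    return im
E
cat > fit0.py <<'E'
from h import *
S=pickle.load(open("side0.pkl","rb"));T=pickle.load(open("top0.pkl","rb"))
def fit(obs,q0,z=0):
    def r(q): return np.concatenate([ (proj(f,W(q,P,z))[0]-uv) for f,P,uv in obs])
    s=least_squares(r,q0,loss="soft_l1"); print(np.round(s.x,4),"res px",np.round(s.fun.reshape(-1,2),1).tolist()); return s.x
sc=lambda U,V:crop2px(U,V,120,225,5); tc=lambda U,V:crop2px(U,V,150,155,5)
sl=lambda U,V:crop2px(U,V,290,140,6); tl=lambda U,V:crop2px(U,V,335,155,5)
tr=[(S,[-.155,-.0405,.048],sc(641,440)),(S,[.155,-.0405,.048],sc(190,35)),(S,[.155,.0405,.048],sc(38,108)),(S,[-.155,.0405,.0],sc(475,642)),
(T,[.155,.0405,.048],tc(55,42)),(T,[-.155,.0405,.048],tc(70,572)),(T,[.155,-.0345,.048],tc(183,35)),(T,[-.155,-.0345,.048],tc(205,567))]
g=unproj(T,(178,215),.03);print(g)
qt=fit(tr,[g[0],g[1],0.05])
g=unproj(T,(366,216),.1)
la=[(S,lane(-.139,.028,.058),sl(638,238)),(S,lane(-.139,-.028,.058),sl(690,190)),(S,lane(.02,.028,.058),sl(290,156)),(S,lane(.02,-.028,.058),sl(355,116)),
(S,lane(.139,.028,.058),sl(77,100)),(S,lane(.139,-.028,.058),sl(146,64)),
(T,lane(-.139,.028,.058),tl(149,558)),(T,lane(-.139,-.028,.058),tl(272,548)),(T,lane(.02,.028,.058),tl(113,273)),(T,lane(.02,-.028,.058),tl(215,264)),
(T,lane(.139,.028,.058),tl(75,68)),(T,lane(.139,-.028,.058),tl(178,57))]
ql=fit(la,[g[0],g[1],.1])
tin=[(S,[-.022,-.029,.028],sc(549,410)),(S,[.022,-.029,.028],sc(474,350)),(S,[.022,.029,.028],sc(366,430)),(S,[-.022,-.029,0],sc(547,440)),
(T,[.022,.029,.028],tc(91,430)),(T,[-.022,.029,.028],tc(95,501)),(T,[-.022,-.029,.028],tc(195,494)),(T,[.022,-.029,.028],tc(191,422))]
g=unproj(T,(178,247),.03)
qi=fit(tin,[g[0],g[1],0.05],.005)
car=[(S,[-.022,-.031,.038],sc(270,140)),(S,[-.022,.031,.0],sc(190,243)),
(T,[.022,.031,.038],tc(68,103)),(T,[-.022,.031,.038],tc(70,178)),(T,[-.022,-.031,.038],tc(181,172)),(T,[.022,-.031,.038],tc(178,97))]
g=unproj(T,(174,182),.03)
qc=fit(car,[g[0],g[1],0.05],.005)
pickle.dump((qt,ql,qi,qc),open("q.pkl","wb"))
seg_tr=box(.155,.0405,0,.048)+box(.155,.0345,.048,.048)
L=lambda *a:[lane(*x) for x in a]
seg_la=[L((-.135,y,h),(.135,y,h)) for y in(-.025,.025) for h in (0,.058)]+[L((-.135,-.025,0),(-.135,.025,0)),L((-.135,-.025,.058),(-.135,.025,.058)),L((.135,-.025,0),(.135,.025,0)),L((.02,0,.058),(.135,0,.058)),L((.02,-.031,.058),(.02,.031,.058))]+[L((-.138,y,.0),(-.138,y,.058)) for y in (-.028,.028)]
for f,n,r1,r2 in((S,"S",(120,225,255,355),(290,140,415,230)),(T,"T",(150,155,210,275),(335,155,400,275))):
    k=5 if n=="T" else 6
    im=overlay(f,seg_tr,qt,r1,k,"",last=False)
    im=overlay(f,box(.022,.029,0,.028),qi,r1,k,"",(0,0,255),im,False,z=.005)
    im=overlay(f,box(.022,.031,0,.038),qc,r1,k,n+"_tr",(255,0,0),im,True,z=.005)
    im2=overlay(f,seg_la,ql,r2,k,n+"_la")
    if n=="T": cv2.imwrite("pics/T_ov.png",np.hstack([im,im2]))
E
python3 fit0.py
```

```text
[0.51117774 0.24845989 0.03      ]
[0.5132 0.2511 0.0626] res px [[0.7, -0.0], [1.2, -1.0], [-0.3, 0.6], [0.6, 2.6], [-0.3, -1.2], [0.1, -0.3], [-0.3, -1.2], [-0.8, -0.6]]
[ 0.5056 -0.2898  0.1353] res px [[0.2, 1.4], [0.7, 0.8], [1.1, 0.1], [0.5, -0.5], [0.8, 0.0], [0.0, -0.4], [2.2, 0.3], [-1.5, -0.3], [-0.4, -0.6], [-0.6, -1.3], [0.1, -0.9], [-0.6, -1.1]]
[0.4206 0.2446 0.1158] res px [[0.6, 0.2], [0.3, -0.6], [-1.1, 1.2], [1.2, 3.3], [-0.1, -1.0], [0.4, -0.1], [0.3, -0.7], [-0.3, -1.5]]
[0.6071 0.2583 0.0859] res px [[1.3, -0.1], [-4.8, 6.1], [0.6, 0.1], [1.0, -0.0], [-0.0, -0.4], [-0.3, -0.3]]
```

View pics/S_tr.png

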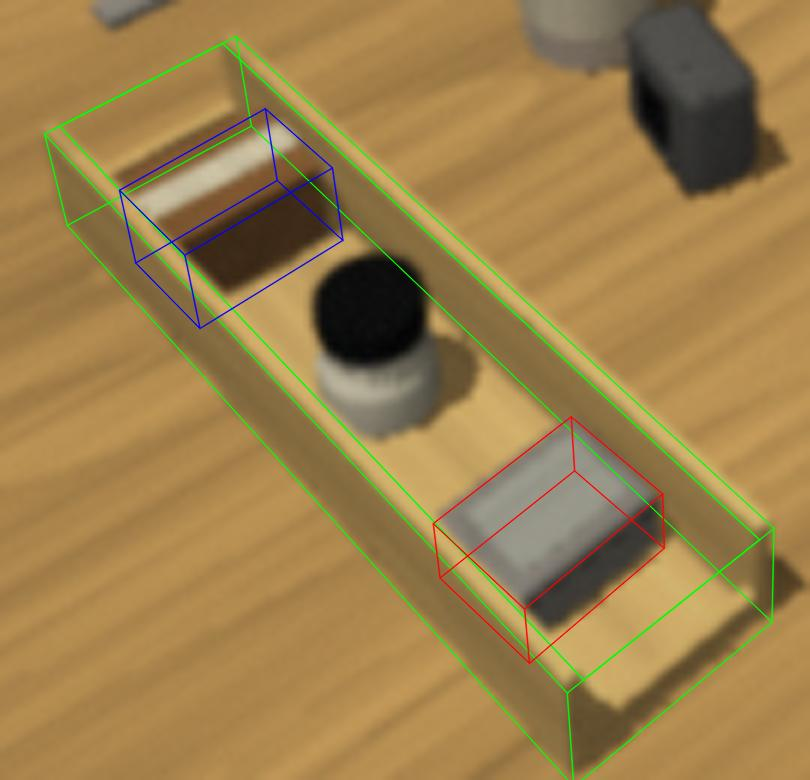

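View pics/S_la.png

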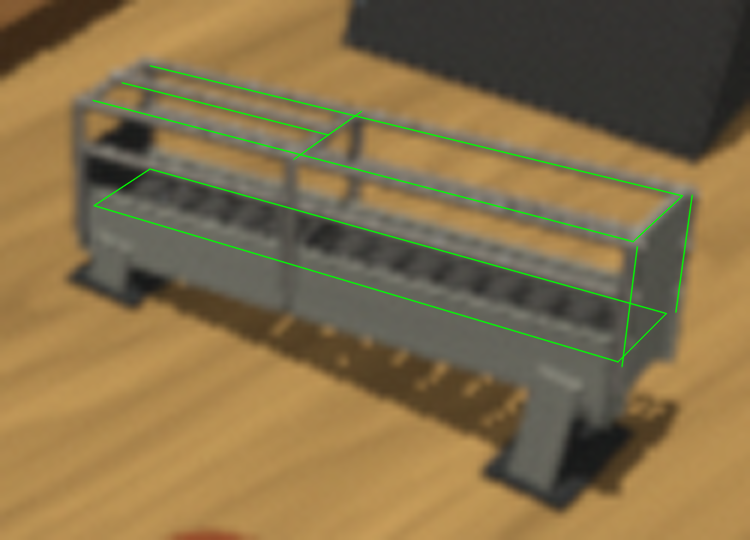

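View pics/T_ov.png

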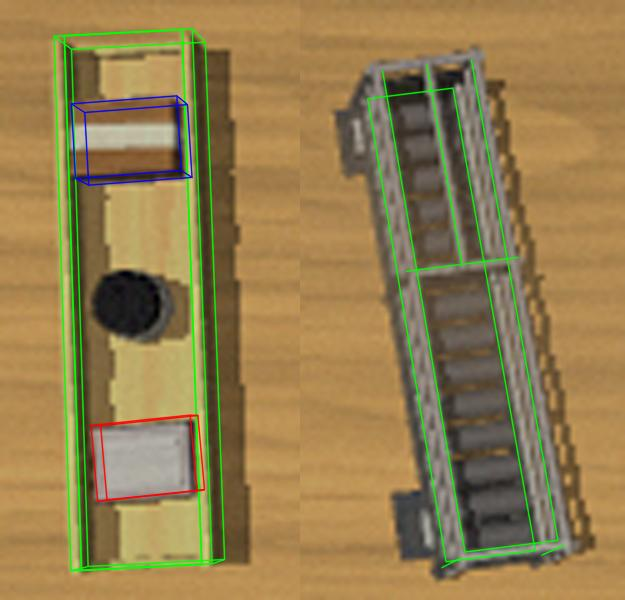

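```bash
python3 - <<'E'
s=open('fit0.py').read()
s=s.replace("(S,[-.022,.031,.0],sc(190,243)),","(S,[.022,-.031,.038],sc(213,92)),")
s=s.replace("def fit(obs,q0,z=0):","B=np.array([0.2,-0.35,.1,.45])\ndef fit(obs,q0,z=0):").replace("proj(f,W(q,P,z))[0]-uv)","proj(f,W(q,P,z))[0]-uv+(B[:2] if f is S else B[2:])*0)")
open('fit0.py','w').write(s+'''
for n,uv,z in(("bottle",(235,180),0.1),("tape",(232,205),.03),("cup",(288,167),.04),("coil",(291,252),.02),("free",(255,235),0.0),("free2",(255,270),0)): print(n,np.round(unproj(T,uv,z),3))
''')
E
python3 fit0.py
```

```text
[0.51117774 0.24845989 0.03      ]
[0.5132 0.2511 0.0626] res px [[0.7, -0.0], [1.2, -1.0], [-0.3, 0.6], [0.6, 2.6], [-0.3, -1.2], [0.1, -0.3], [-0.3, -1.2], [-0.8, -0.6]]
[ 0.5056 -0.2898  0.1353] res px [[0.2, 1.4], [0.7, 0.8], [1.1, 0.1], [0.5, -0.5], [0.8, 0.0], [0.0, -0.4], [2.2, 0.3], [-1.5, -0.3], [-0.4, -0.6], [-0.6, -1.3], [0.1, -0.9], [-0.6, -1.1]]
[0.4206 0.2446 0.1158] res px [[0.6, 0.2], [0.3, -0.6], [-1.1, 1.2], [1.2, 3.3], [-0.1, -1.0], [0.4, -0.1], [0.3, -0.7], [-0.3, -1.5]]
[0.6072 0.2602 0.0853] res px [[0.5, 0.3], [0.7, -0.0], [-0.1, 0.0], [0.3, -0.1], [-0.7, -0.5], [-1.0, -0.4]]
bottle [0.607 0.078 0.1  ]
tape [0.542 0.091 0.03 ]
cup [ 0.655 -0.072  0.04 ]
coil [ 0.407 -0.083  0.02 ]
free [0.456 0.023 0.   ]
free2 [0.353 0.022 0.   ]
```

View pics/S_tr.png

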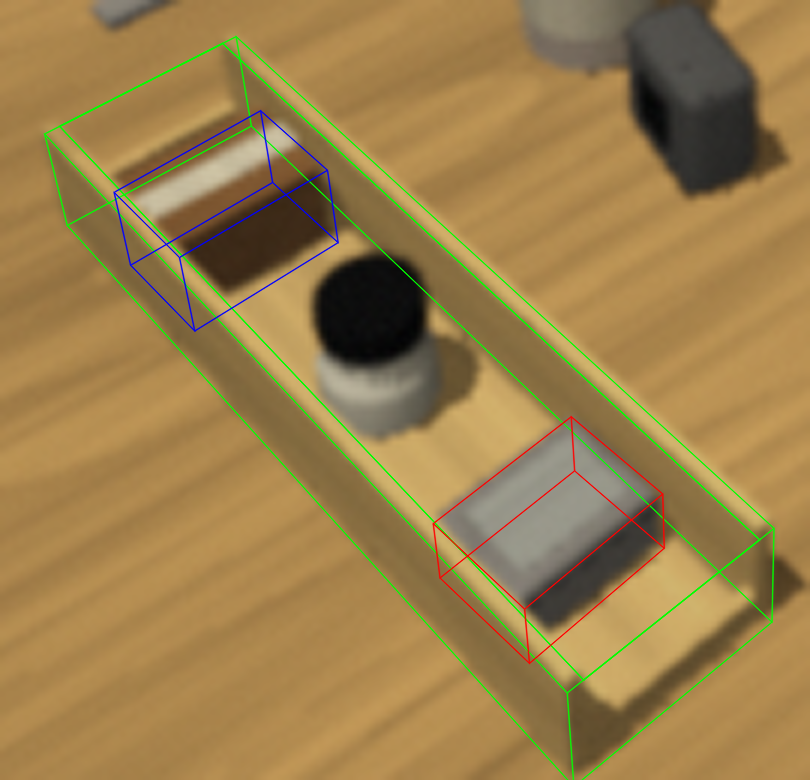

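```bash
cat > mv.py <<'E'
from workcell import bot
import numpy as np,sys
from scipy.spatial.transform import Rotation as R
def to(p,yaw,tilt=None,lane_yaw=0):
    o=bot.observe();R0=R.from_euler('xyz',o["tool_rot"])
    Rt=R.from_euler('xyz',[np.pi,0,yaw])
    if tilt: # rotate about lane y axis (horizontal) by slope
        ax=np.array([-np.sin(lane_yaw),np.cos(lane_yaw),0]); Rt=R.from_rotvec(ax*tilt)*Rt
    print("clock",round(o["clock"],2),"pos",np.round(o["position"],4),"rot",np.round(o["tool_rot"],4),"q",np.round(o["qpos"],2),"F",np.round(o["force"],1),"grip",round(o["grip_width"],4))
    print("travel mm",np.round(R0.inv().apply(np.array(p)-o["position"])*1e3,1),"twist deg",np.round((R0.inv()*Rt).as_rotvec(degrees=True),2))
if __name__=="__main__":
    a=[float(x) for x in sys.argv[1:]]
    to(a[:3],a[3],*a[4:])
E
python3 mv.py .608 .258 .16 1.633
```

```text
clock 0.1 pos [0.2188 0.5851 0.2308] rot [-3.1406e+00  1.0000e-04  2.7838e+00] q [-1.28  0.52 -0.04  1.6   0.02  1.02 -0.11] F [-0.1 -0.6 -0.4] grip 0.0855
travel mm [-479.1 -170.    71. ] twist deg [-5.000e-02  4.000e-02  6.593e+01]
```

Emit:
apply_moves(
  commands=[
    {"travel": [-0.479, -0.17, 0.02], "twist": [0, 0, 66], "claw": 0.085},
    {"travel": [-0.479, -0.17, 0.02], "twist": [0, 0, 66], "claw": 0.085},
    {"travel": [-0.479, -0.17, 0.02], "twist": [0, 0, 66], "claw": 0.085},
    {"travel": [-0.479, -0.17, 0.02], "twist": [0, 0, 66], "claw": 0.085},
    {"travel": [-0.479, -0.17, 0.02], "twist": [0, 0, 66], "claw": 0.085},
    {"travel": [-0.479, -0.17, 0.02], "twist": [0, 0, 66], "claw": 0.085},
    {"travel": [-0.479, -0.17, 0.02], "twist": [0, 0, 66], "claw": 0.085},
    {"travel": [-0.479, -0.17, 0.071], "twist": [0, 0, 66], "claw": 0.085},
    {"travel": [-0.479, -0.17, 0.071], "twist": [0, 0, 66], "claw": 0.085},
    {"travel": [-0.479, -0.17, 0.071], "twist": [0, 0, 66], "claw": 0.085},
  ],
)

```text
clock: 1.1
position: [0.5957, 0.2684, 0.1657]
tool_rot: [-3.141, 0.0, 1.632]
force: [1.1, 1.3, 1.0]
grip_width: 0.0851
```

```bash
python3 mv.py .608 .258 .09 1.633
```

```text
clock 1.1 pos [0.5957 0.2684 0.1657] rot [-3.1413e+00  1.0000e-04  1.6321e+00] q [-0.69  0.66  0.28  1.59 -0.21  0.93 -0.28] F [1.1 1.3 1. ] grip 0.0851
travel mm [-11.1  11.7  75.7] twist deg [-0.02  0.01 -0.05]
```

Emit:
apply_moves(
  commands=[
    {"travel": [0, 0, 0], "twist": [0, 0, 0], "claw": 0.085},
    {"travel": [0, 0, 0], "twist": [0, 0, 0], "claw": 0.085},
  ],
)

```text
clock: 1.3
position: [0.5949, 0.2683, 0.1656]
tool_rot: [-3.14, 0.001, 1.63]
force: [-1.3, 1.2, -0.5]
grip_width: 0.0846
```

```bash
python3 mv.py .608 .258 .09 1.633
python3 - <<'E'
from h import *
from workcell import bot
f=bot.grab_frame("side"); cv2.imwrite("pics/side1.png",f["frame"]); pickle.dump(f,open("side1.pkl","wb"))
t=bot.grab_frame("top"); pickle.dump(t,open("top1.pkl","wb"))
a=cv2.resize(f["frame"][120:370,80:330],None,fx=2.3,fy=2.3,interpolation=cv2.INTER_CUBIC)
cv2.imwrite("pics/side1c.png",a)
cv2.imwrite("pics/top1c.png",cv2.resize(t["frame"][120:270,130:230],None,fx=4,fy=4,interpolation=cv2.INTER_CUBIC))
E
```

```text
clock 1.3 pos [0.5949 0.2683 0.1656] rot [-3.1402e+00  9.0000e-04  1.6297e+00] q [-0.69  0.65  0.28  1.59 -0.21  0.93 -0.28] F [-1.3  1.2 -0.5] grip 0.0846
travel mm [-11.   12.5  75.6] twist deg [-0.08  0.05 -0.19]
```

View pics/side1c.png

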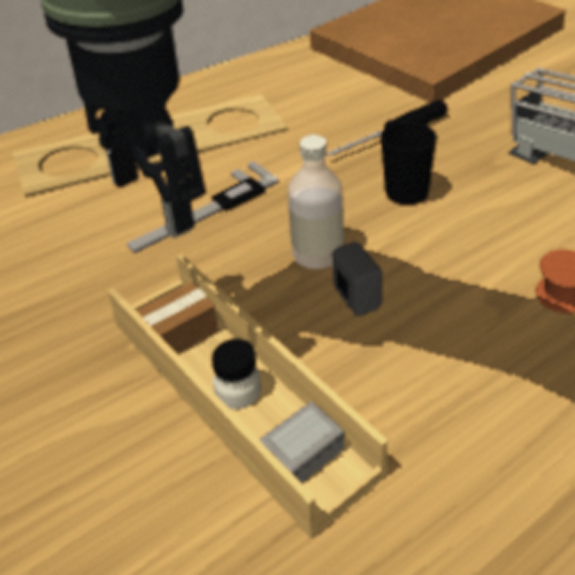

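View pics/top1c.png

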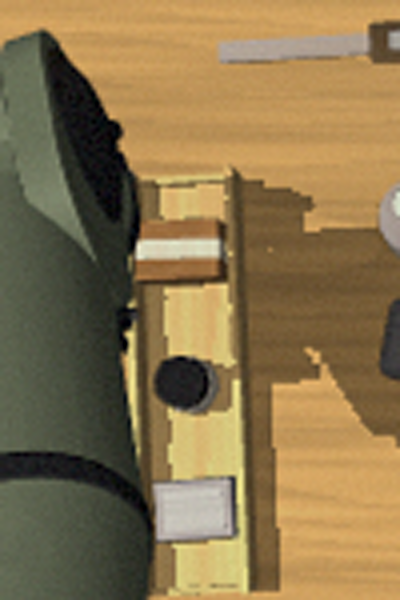

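Emit:
apply_moves(
  commands=[
    {"travel": [-0.011, 0.0125, 0.02], "twist": [0, 0, 0], "claw": 0.085},
    {"travel": [-0.011, 0.0125, 0.06], "twist": [0, 0, 0], "claw": 0.085},
    {"travel": [-0.011, 0.0125, 0.09], "twist": [0, 0, 0], "claw": 0.085},
    {"travel": [-0.011, 0.0125, 0.09], "twist": [0, 0, 0], "claw": 0.085},
  ],
)

```text
clock: 1.8
position: [0.6051, 0.2601, 0.0734]
tool_rot: [-3.136, 0.002, 1.634]
force: [-0.8, 0.9, -0.6]
grip_width: 0.0846
```

```bash
python3 mv.py .608 .258 .008 1.633
python3 - <<'E'
from h import *
from workcell import bot
f=bot.grab_frame("side")
a=cv2.resize(f["frame"][180:300,100:230],None,fx=5,fy=5,interpolation=cv2.INTER_CUBIC)
p=proj(f,bot.observe()["position"])[0];print(p);cv2.circle(a,(int((p[0]-100)*5),int((p[1]-180)*5)),4,(0,255,0),1)
cv2.imwrite("pics/side2c.png",a)
E
```

```text
clock 1.8 pos [0.6051 0.2601 0.0734] rot [-3.1364e+00  1.6000e-03  1.6338e+00] q [-0.65  0.78  0.24  1.62 -0.24  0.78 -0.24] F [-0.8  0.9 -0.6] grip 0.0846
travel mm [-2.1  3.1 65.4] twist deg [-0.29  0.09  0.05]
[154.53682127 243.82021021]
```

View pics/side2c.png

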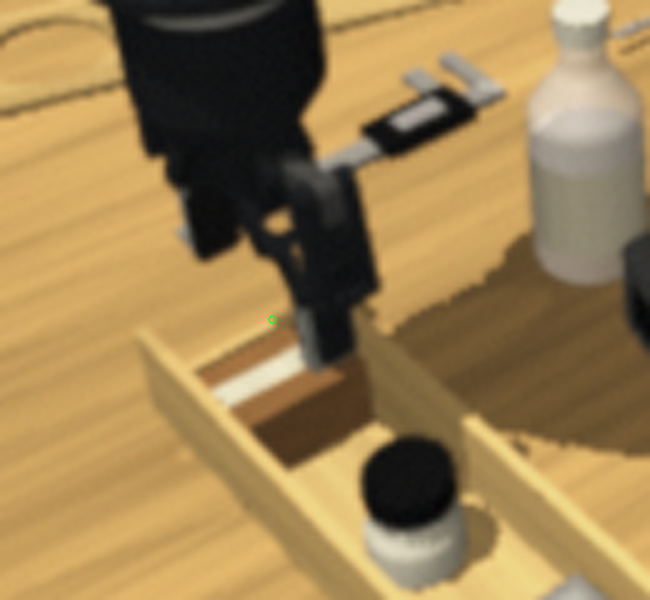

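Emit:
apply_moves(
  commands=[
    {"travel": [-0.002, 0.003, 0.03], "twist": [0, 0, 0], "claw": 0.085},
    {"travel": [-0.002, 0.003, 0.055], "twist": [0, 0, 0], "claw": 0.085},
    {"travel": [-0.002, 0.003, 0.064], "twist": [0, 0, 0], "claw": 0.085},
    {"travel": [-0.002, 0.003, 0.064], "twist": [0, 0, 0], "claw": 0.085},
  ],
)

```text
clock: 2.25
position: [0.6109, 0.2582, 0.0133]
tool_rot: [3.142, -0.0, 1.633]
force: [0.0, 0.3, 0.3]
grip_width: 0.0848
```

Emit:
apply_moves(
  commands=[
    {"travel": [0, 0, 0], "twist": [0, 0, 0], "claw": 0.035},
    {"travel": [0, 0, 0], "twist": [0, 0, 0], "claw": 0.035},
    {"travel": [0, 0, 0], "twist": [0, 0, 0], "claw": 0.035},
    {"travel": [0, 0, 0], "twist": [0, 0, 0], "claw": 0.035},
    {"travel": [0, 0, 0], "twist": [0, 0, 0], "claw": 0.035},
    {"travel": [0, 0, 0], "twist": [0, 0, 0], "claw": 0.035},
  ],
  force=35,
)

```text
clock: 2.85
position: [0.6115, 0.258, 0.014]
tool_rot: [3.14, -0.001, 1.632]
force: [-2.3, -1.5, 9.9]
grip_width: 0.0435
```

```bash
python3 mv.py .608 .258 .14 1.633
python3 - <<'E'
from h import *
from workcell import bot
f=bot.grab_frame("side")
a=cv2.resize(f["frame"][180:300,100:230],None,fx=5,fy=5,interpolation=cv2.INTER_CUBIC)
cv2.imwrite("pics/side3c.png",a)
E
```

```text
clock 2.85 pos [0.6115 0.258  0.014 ] rot [ 3.1402e+00 -8.0000e-04  1.6318e+00] q [-0.62  0.87  0.22  1.63 -0.26  0.68 -0.22] F [-2.3 -1.5  9.9] grip 0.0435
travel mm [   0.3   -3.3 -126. ] twist deg [ 0.08 -0.05 -0.07]
```

View pics/side3c.png

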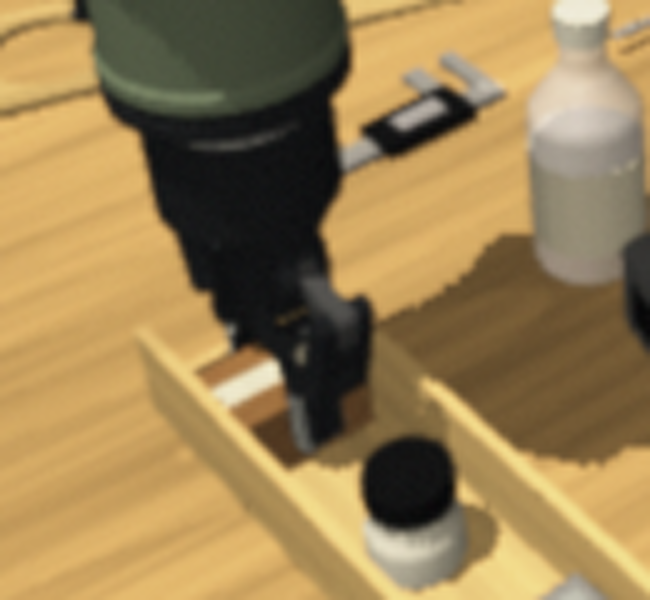

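Emit:
apply_moves(
  commands=[
    {"travel": [0, 0, -0.01], "twist": [0, 0, 0], "claw": 0.035},
    {"travel": [0, 0, -0.03], "twist": [0, 0, 0], "claw": 0.035},
    {"travel": [0, 0, -0.06], "twist": [0, 0, 0], "claw": 0.035},
    {"travel": [0, 0, -0.1], "twist": [0, 0, 0], "claw": 0.035},
    {"travel": [0, 0, -0.13], "twist": [0, 0, 0], "claw": 0.035},
    {"travel": [0, 0, -0.13], "twist": [0, 0, 0], "claw": 0.035},
  ],
)

```text
clock: 3.5
position: [0.6129, 0.2582, 0.1478]
tool_rot: [3.135, -0.003, 1.632]
force: [0.8, 1.2, -1.3]
grip_width: 0.0435
```

```bash
python3 mv.py .46 .005 .12 3.277
python3 - <<'E'
from h import *
from workcell import bot
f=bot.grab_frame("side")
cv2.imwrite("pics/side4c.png",cv2.resize(f["frame"][100:300,80:280],None,fx=3,fy=3,interpolation=cv2.INTER_CUBIC))
E
```

```text
clock 3.5 pos [0.6129 0.2582 0.1478] rot [ 3.1354e+00 -2.7000e-03  1.6316e+00] q [-0.66  0.69  0.27  1.58 -0.22  0.9  -0.25] F [ 0.8  1.2 -1.3] grip 0.0435
travel mm [-243.5 -168.2   26.1] twist deg [  0.4    0.17 -94.27]
```

View pics/side4c.png

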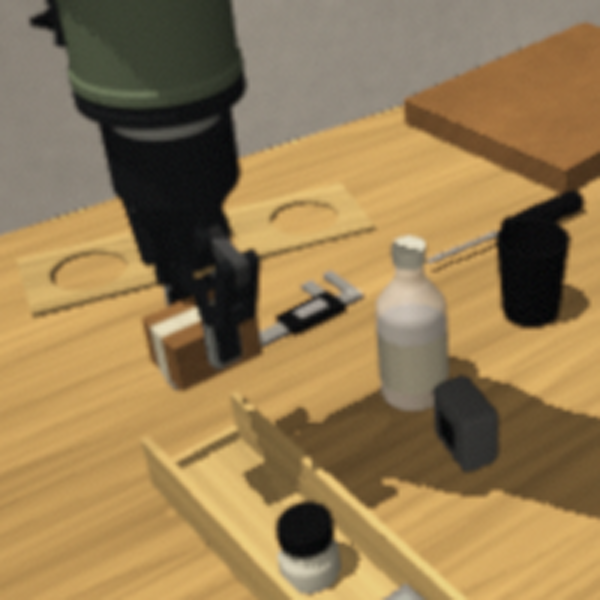

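Emit:
apply_moves(
  commands=[
    {"travel": [-0.018, -0.03, 0], "twist": [0, 0, -8], "claw": 0.035},
    {"travel": [-0.035, -0.06, 0], "twist": [0, 0, -16], "claw": 0.035},
    {"travel": [-0.053, -0.09, 0], "twist": [0, 0, -24], "claw": 0.035},
    {"travel": [-0.071, -0.118, 0], "twist": [0, 0, -32], "claw": 0.035},
    {"travel": [-0.1, -0.13, 0], "twist": [0, 0, -40], "claw": 0.035},
    {"travel": [-0.135, -0.14, 0], "twist": [0, 0, -48], "claw": 0.035},
    {"travel": [-0.17, -0.15, 0], "twist": [0, 0, -56], "claw": 0.035},
    {"travel": [-0.205, -0.16, 0], "twist": [0, 0, -64], "claw": 0.035},
    {"travel": [-0.23, -0.165, 0], "twist": [0, 0, -72], "claw": 0.035},
    {"travel": [-0.2435, -0.168, 0], "twist": [0, 0, -80], "claw": 0.035},
  ],
)

```text
clock: 4.55
position: [0.4571, 0.002, 0.1422]
tool_rot: [-3.141, -0.001, 3.032]
force: [0.8, -0.3, -1.3]
grip_width: 0.0438
```

```bash
python3 mv.py .46 .005 .06 3.277
```

```text
clock 4.55 pos [0.4571 0.002  0.1422] rot [-3.1408e+00 -1.2000e-03  3.0317e+00] q [-0.06  0.4  -0.09  2.11  0.06  0.64  1.27] F [ 0.8 -0.3 -1.3] grip 0.0438
travel mm [-2.7  3.4 82.2] twist deg [ -0.04  -0.07 -14.06]
```

Emit:
apply_moves(
  commands=[
    {"travel": [-0.003, 0.003, 0.02], "twist": [0, 0, -8], "claw": 0.035},
    {"travel": [-0.003, 0.003, 0.06], "twist": [0, 0, -14], "claw": 0.035},
    {"travel": [-0.003, 0.003, 0.095], "twist": [0, 0, -14], "claw": 0.035},
    {"travel": [-0.003, 0.003, 0.115], "twist": [0, 0, -14], "claw": 0.035},
    {"travel": [-0.003, 0.003, 0.12], "twist": [0, 0, -14], "claw": 0.035},
    {"travel": [-0.003, 0.003, 0.12], "twist": [0, 0, -14], "claw": 0.035},
  ],
)

```text
clock: 5.15
position: [0.4608, 0.0069, 0.0222]
tool_rot: [3.142, -0.002, -3.011]
force: [0.6, -0.3, -1.6]
grip_width: 0.0435
```

Emit:
apply_moves(
  commands=[
    {"travel": [0, 0, 0.003], "twist": [0, 0, 0], "claw": 0.035},
    {"travel": [0, 0, 0.006], "twist": [0, 0, 0], "claw": 0.035},
    {"travel": [0, 0, 0.008], "twist": [0, 0, 0], "claw": 0.035},
    {"travel": [0, 0, 0.008], "twist": [0, 0, 0], "claw": 0.035},
  ],
)

```text
clock: 5.55
position: [0.4615, 0.0069, 0.0148]
tool_rot: [-3.142, 0.0, -3.011]
force: [0.3, 0.2, -1.0]
grip_width: 0.0438
```

Emit:
apply_moves(
  commands=[
    {"travel": [0, 0, 0.002], "twist": [0, 0, 0], "claw": 0.035},
    {"travel": [0, 0, 0.004], "twist": [0, 0, 0], "claw": 0.035},
    {"travel": [0, 0, 0.004], "twist": [0, 0, 0], "claw": 0.035},
  ],
)

```text
clock: 5.85
position: [0.4613, 0.007, 0.0104]
tool_rot: [3.142, -0.0, -3.011]
force: [0.2, 1.3, -1.2]
grip_width: 0.0436
```

Emit:
apply_moves(
  commands=[
    {"travel": [0, 0, 0.002], "twist": [0, 0, 0], "claw": 0.035},
    {"travel": [0, 0, 0.002], "twist": [0, 0, 0], "claw": 0.035},
  ],
)

```text
clock: 6.05
position: [0.4617, 0.0069, 0.0087]
tool_rot: [-3.141, 0.001, -3.011]
force: [-0.4, -0.6, 3.1]
grip_width: 0.0432
```

Run:
```python
from h import *
from workcell import bot
print(bot.observe()["force"])
f=bot.grab_frame("side")
cv2.imwrite("pics/side5c.png",cv2.resize(f["frame"][130:300,200:370],None,fx=4,fy=4,interpolation=cv2.INTER_CUBIC)[:600])
```

```text
[-0.41158998 -0.569337    3.07049017]
```

View pics/side5c.png

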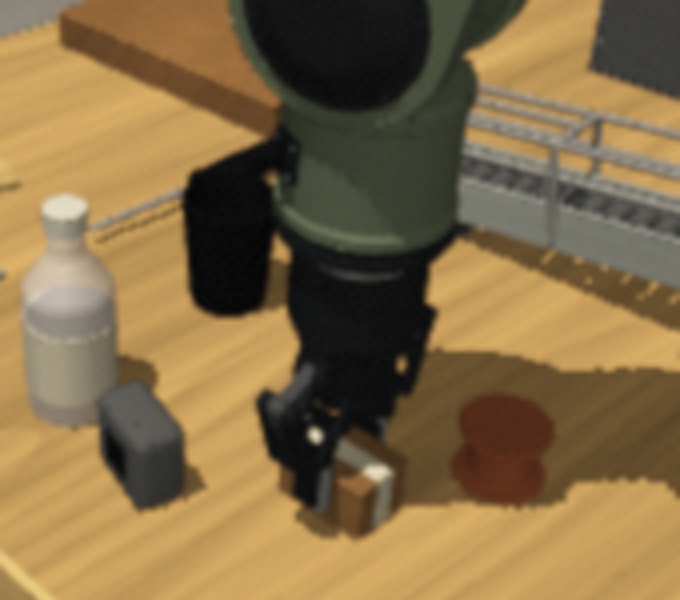

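Emit:
apply_moves(
  commands=[
    {"travel": [0, 0, 0], "twist": [0, 0, 0], "claw": 0.085},
    {"travel": [0, 0, 0], "twist": [0, 0, 0], "claw": 0.085},
    {"travel": [0, 0, 0], "twist": [0, 0, 0], "claw": 0.085},
    {"travel": [0, 0, 0], "twist": [0, 0, 0], "claw": 0.085},
    {"travel": [0, 0, -0.02], "twist": [0, 0, 0], "claw": 0.085},
    {"travel": [0, 0, -0.06], "twist": [0, 0, 0], "claw": 0.085},
    {"travel": [0, 0, -0.08], "twist": [0, 0, 8], "claw": 0.085},
    {"travel": [0, 0, -0.08], "twist": [0, 0, 16], "claw": 0.085},
    {"travel": [0, 0, -0.08], "twist": [0, 0, 24], "claw": 0.085},
    {"travel": [0, 0, -0.08], "twist": [0, 0, 32], "claw": 0.085},
  ],
)

```text
clock: 7.1
position: [0.4615, 0.0069, 0.0889]
tool_rot: [3.141, 0.0, 2.708]
force: [0.0, -0.1, 0.3]
grip_width: 0.0849
```

Emit:
apply_moves(
  commands=[
    {"travel": [0, 0, 0], "twist": [0, 0, 8], "claw": 0.085},
    {"travel": [0, 0, 0], "twist": [0, 0, 16], "claw": 0.085},
    {"travel": [0, 0, 0], "twist": [0, 0, 24], "claw": 0.085},
    {"travel": [0, 0, 0], "twist": [0, 0, 32], "claw": 0.085},
    {"travel": [0, 0, 0], "twist": [0, 0, 40], "claw": 0.085},
    {"travel": [0, 0, 0], "twist": [0, 0, 48], "claw": 0.085},
    {"travel": [0, 0, 0], "twist": [0, 0, 56], "claw": 0.085},
    {"travel": [0, 0, 0], "twist": [0, 0, 58], "claw": 0.085},
    {"travel": [0, 0, 0], "twist": [0, 0, 58], "claw": 0.085},
  ],
)

```text
clock: 8.0
position: [0.4613, 0.0071, 0.0885]
tool_rot: [-3.141, 0.0, 1.704]
force: [0.1, -0.5, 0.6]
grip_width: 0.0848
```

```bash
python3 mv.py .4617 .0069 .006 1.7012
python3 - <<'E'
from h import *
from workcell import bot
f=bot.grab_frame("side");pickle.dump(f,open("side6.pkl","wb"))
cv2.imwrite("pics/side6c.png",cv2.resize(f["frame"][150:300,200:350],None,fx=4,fy=4,interpolation=cv2.INTER_CUBIC)[:600])
E
```

```text
clock 8.0 pos [0.4613 0.0071 0.0885] rot [-3.1414e+00  2.0000e-04  1.7041e+00] q [-0.37  0.52  0.29  2.15 -0.3   0.51  0.29] F [ 0.1 -0.5  0.6] grip 0.0848
travel mm [-0.2  0.4 82.5] twist deg [-0.01  0.01  0.17]
```

View pics/side6c.png

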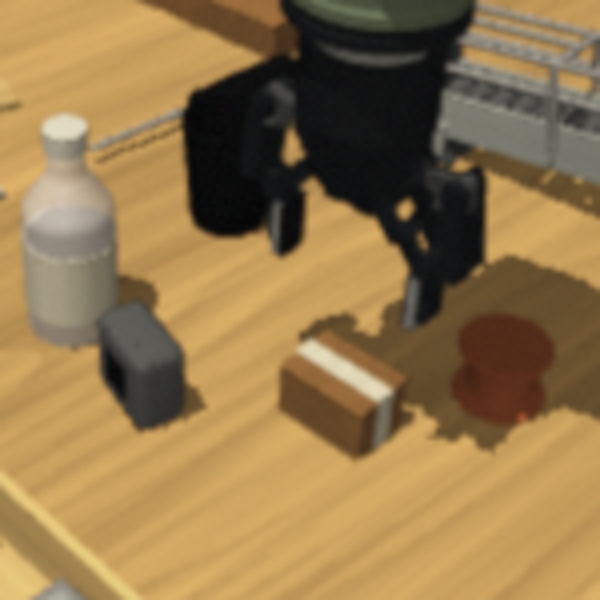

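Run:
```python
from h import *
f=pickle.load(open("side6.pkl","rb"))
q=[.4617,.0069,.1304]
im=overlay(f,box(.031,.022,0,.038),q,(262,225,312,270),12,"ov6")
S=f;k=12
```

```text
(no output)
```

View pics/ov6.png

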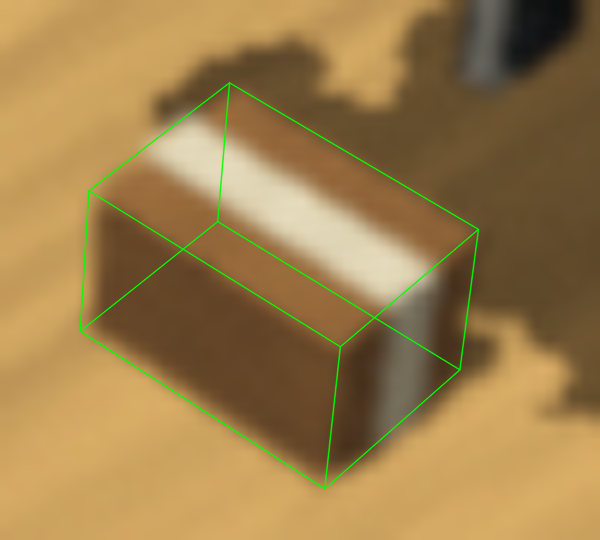

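Emit:
apply_moves(
  commands=[
    {"travel": [0, 0, 0.04], "twist": [0, 0, 0.2], "claw": 0.085},
    {"travel": [0, 0, 0.07], "twist": [0, 0, 0.2], "claw": 0.085},
    {"travel": [0, 0, 0.0815], "twist": [0, 0, 0.2], "claw": 0.085},
    {"travel": [0, 0, 0.0815], "twist": [0, 0, 0.2], "claw": 0.085},
    {"travel": [0, 0, 0.0815], "twist": [0, 0, 0.2], "claw": 0.05},
    {"travel": [0, 0, 0.0815], "twist": [0, 0, 0.2], "claw": 0.05},
    {"travel": [0, 0, 0.0815], "twist": [0, 0, 0.2], "claw": 0.05},
    {"travel": [0, 0, 0.0815], "twist": [0, 0, 0.2], "claw": 0.05},
    {"travel": [0, 0, 0.0815], "twist": [0, 0, 0.2], "claw": 0.05},
  ],
  force=35,
)

```text
clock: 8.95
position: [0.462, 0.007, 0.0084]
tool_rot: [3.14, 0.0, 1.699]
force: [-1.1, -1.1, 6.9]
grip_width: 0.0612
```

```bash
python3 mv.py .4617 .0069 .15 1.7012
python3 - <<'E'
from h import *
from workcell import bot
f=bot.grab_frame("side");pickle.dump(f,open("side7.pkl","wb"))
q=[.4617,.0069,.1304]
overlay(f,box(.031,.022,0,.038),q,(255,205,320,270),9,"ov7")
E
```

```text
clock 8.95 pos [0.462  0.007  0.0084] rot [3.1399e+00 1.0000e-04 1.6986e+00] q [-0.28  0.68  0.18  2.17 -0.38  0.32  0.35] F [-1.1 -1.1  6.9] grip 0.0612
travel mm [-0.000e+00 -1.000e-01 -1.416e+02] twist deg [ 0.1   0.   -0.15]
```

View pics/ov7.png

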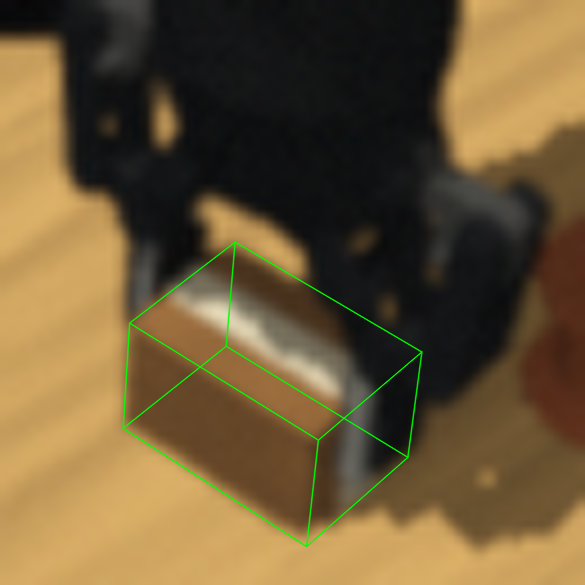

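```bash
cat > edge.py <<'E'
from h import *
# direct edge-strength refinement of pixel bias for carton on bench (frame 6), along with lengthwise unknown
f=pickle.load(open("side6.pkl","rb"))
g=cv2.cvtColor(f["frame"],cv2.COLOR_BGR2GRAY).astype(np.float32)
import itertools
def edges(q,segs,n=25):
    out=[]
    for a in segs:
        p=proj(f,W(q,np.array(a)));t=np.linspace(.1,.9,n)[:,None];pts=p[0]*(1-t)+p[1]*t
        d=p[1]-p[0];nn=np.array([-d[1],d[0]])/np.linalg.norm(d);out.append((pts,nn))
    return out
x,y=.031,.022
vis=[[[-x,y,0],[x,y,0]],[[-x,y,.038],[x,y,.038]],[[-x,y,0],[-x,y,.038]],[[x,y,0],[x,y,.038]],[[-x,-y,.038],[x,-y,.038]],[[x,-y,.038],[x,y,.038]]]
vis_n=["bot front","top front","vert near","vert far","top back","top left"]
for (pts,nn),nm in zip(edges([.4617,.0069,.1304],vis),vis_n):
    offs=np.arange(-3,3.01,.1)
    prof=[cv2.remap(g,(pts[:,0]+o*nn[0]).astype(np.float32)[None],(pts[:,1]+o*nn[1]).astype(np.float32)[None],cv2.INTER_CUBIC).mean() for o in offs]
    d=np.abs(np.gradient(prof)); i=d.argmax(); print(nm,"normal",np.round(nn,2),"offset",round(offs[i],2),"strength",round(d[i],2))
E
python3 edge.py
```

```text
bot front normal [ 0.54 -0.84] offset 0.5 strength 5.0
top front normal [ 0.53 -0.85] offset -0.2 strength 2.42
vert near normal [0.99 0.11] offset 3.0 strength 2.13
vert far normal [1.   0.06] offset 0.7 strength 4.91
top back normal [ 0.51 -0.86] offset -0.5 strength 1.72
top left normal [-0.61 -0.79] offset 2.4 strength 2.52
```

```bash
cat >> fit0.py <<'E'
print("--- lane separately")
qT=fit([o for o in la if o[0] is T],ql); qS=fit([o for o in la if o[0] is S],ql)
n=np.array([-np.sin(.135),np.cos(.135)])
for q in(ql,qT,qS): print("lat",(np.array(q[:2])@n).round(4),"long",(q[0]*n[1]-q[1]*n[0]).round(4))
print("tray sep");fit([o for o in tr if o[0] is T],qt);fit([o for o in tr if o[0] is S],qt)
fit([o for o in car if o[0] is T],qc,.005)
E
python3 fit0.py | sed -n '/---/,$p'
python3 - <<'E'
import sys;sys.path.insert(0,'.')
from h import *
T=pickle.load(open("top0.pkl","rb"))
ql=[ 0.5056,-0.2898,0.1353]
L=lambda *a:[lane(*x) for x in a]
segs=[L((-.139,y,.058),(.139,y,.058)) for y in(-.025,.025,-.031,.031)]+[L((.02,-.031,.058),(.02,.031,.058))]
segs+=[L((-.13,y,.008),(.13,y,.008)) for y in (-.025,.025)]
overlay(T,segs,ql,(340,160,400,275),5,"Tl1")
overlay(T,segs,ql,(340,160,400,220),10,"Tl2")
overlay(T,segs,ql,(345,215,400,275),10,"Tl3")
E
```

```text
--- lane separately
[ 0.5039 -0.2906  0.1328] res px [[2.4, 1.0], [-1.3, 0.4], [-0.1, 0.1], [-0.3, -0.6], [0.5, -0.3], [-0.2, -0.5]]
[ 0.5076 -0.29    0.1473] res px [[-0.1, 0.8], [0.1, 0.2], [0.6, -0.1], [-0.2, -0.8], [0.1, 0.0], [-0.8, -0.5]]
lat -0.3552 long 0.462
lat -0.3558 long 0.4602
lat -0.3557 long 0.4639
tray sep
[0.5108 0.2502 0.063 ] res px [[0.0, -0.4], [0.4, 0.6], [-0.0, -0.4], [-0.4, 0.2]]
[0.5154 0.2511 0.0646] res px [[0.1, -0.9], [0.7, -1.4], [-0.8, 0.2], [0.0, 1.7]]
[0.6066 0.2591 0.0645] res px [[0.4, 0.0], [0.5, -0.1], [-0.5, -0.0], [-0.5, 0.1]]
```

View pics/Tl2.png

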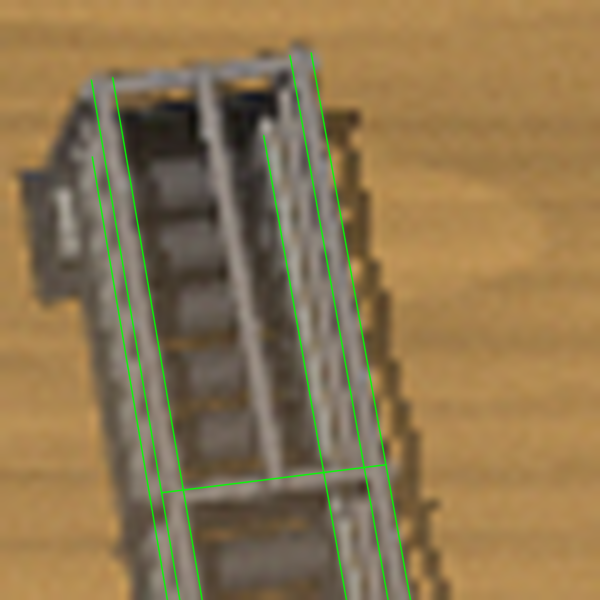

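View pics/Tl3.png

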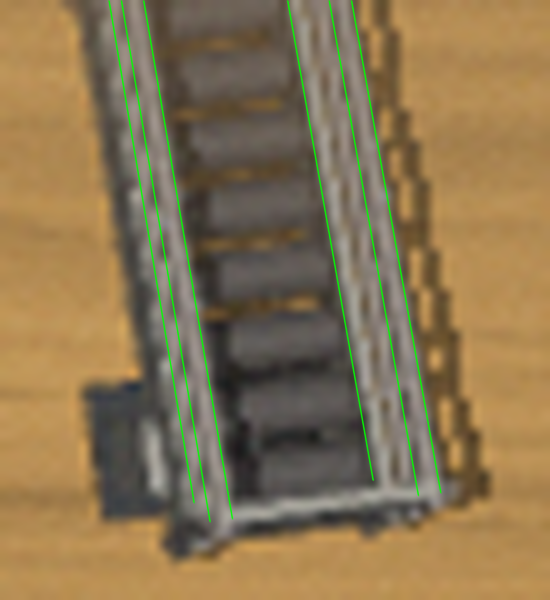

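```bash
cat > lt.py <<'E'
from h import *; from mv import to
import sys
ql=[0.5045,-0.2903,0.135]
def tgt(s,h,lat=0): return W(ql,lane(s,lat,h))[0]
if __name__=="__main__":
    s,h=map(float,sys.argv[1:3]);lat=float(sys.argv[3]) if len(sys.argv)>3 else 0
    p=tgt(s,h,lat);print("target",p.round(4));to(p,ql[2]+np.pi/2,SL,ql[2])
E
python3 lt.py -.06 .0834
```

```text
target [ 0.4572 -0.2967  0.153 ]
clock 9.0 pos [0.462  0.0069 0.0084] rot [3.1398e+00 1.0000e-04 1.6986e+00] q [-0.28  0.68  0.18  2.17 -0.38  0.32  0.35] F [ 0.3 -1.9  6.8] grip 0.0612
travel mm [-300.6  -43.3 -144.6] twist deg [ 8.12 -0.02 -0.41]
```

Emit:
apply_moves(
  commands=[
    {"travel": [0, 0, -0.01], "twist": [0, 0, 0], "claw": 0.05},
    {"travel": [0, 0, -0.04], "twist": [0, 0, 0], "claw": 0.05},
    {"travel": [0, 0, -0.08], "twist": [0, 0, 0], "claw": 0.05},
    {"travel": [0, 0, -0.12], "twist": [0, 0, 0], "claw": 0.05},
    {"travel": [0, 0, -0.16], "twist": [0, 0, 0], "claw": 0.05},
    {"travel": [0, 0, -0.2], "twist": [0, 0, 0], "claw": 0.05},
    {"travel": [0, 0, -0.2], "twist": [0, 0, 0], "claw": 0.05},
  ],
)

```text
clock: 9.7
position: [0.4632, 0.0071, 0.2125]
tool_rot: [3.134, -0.001, 1.698]
force: [1.1, 0.5, -2.0]
grip_width: 0.0616
```

```bash
python3 lt.py -.06 .0834
```

```text
target [ 0.4572 -0.2967  0.153 ]
clock 9.7 pos [0.4632 0.0071 0.2125] rot [ 3.1337e+00 -1.4000e-03  1.6981e+00] q [-0.49  0.31  0.43  2.05 -0.18  0.81  0.18] F [ 1.1  0.5 -2. ] grip 0.0616
travel mm [-300.7  -45.1   58.8] twist deg [ 8.47 -0.11 -0.43]
```

Emit:
apply_moves(
  commands=[
    {"travel": [-0.04, -0.006, 0], "twist": [1, 0, 0], "claw": 0.05},
    {"travel": [-0.085, -0.012, 0], "twist": [2, 0, 0], "claw": 0.05},
    {"travel": [-0.13, -0.019, 0], "twist": [3.5, 0, 0], "claw": 0.05},
    {"travel": [-0.175, -0.025, 0], "twist": [5, 0, 0], "claw": 0.05},
    {"travel": [-0.22, -0.032, 0], "twist": [6.5, 0, -0.2], "claw": 0.05},
    {"travel": [-0.26, -0.038, 0], "twist": [8.1, 0, -0.4], "claw": 0.05},
    {"travel": [-0.285, -0.042, 0], "twist": [8.1, 0, -0.4], "claw": 0.05},
    {"travel": [-0.3, -0.044, 0], "twist": [8.1, 0, -0.4], "claw": 0.05},
    {"travel": [-0.3, -0.044, 0], "twist": [8.1, 0, -0.4], "claw": 0.05},
    {"travel": [-0.3, -0.044, 0], "twist": [8.1, 0, -0.4], "claw": 0.05},
  ],
)

```text
clock: 10.7
position: [0.4559, -0.2952, 0.2072]
tool_rot: [-3.0, -0.001, 1.706]
force: [0.7, 0.6, -1.7]
grip_width: 0.0614
```

```bash
python3 lt.py -.06 .0784
```

```text
target [ 0.4565 -0.2968  0.148 ]
clock 10.7 pos [ 0.4559 -0.2952  0.2072] rot [-3.0005e+00 -1.2000e-03  1.7055e+00] q [ 0.07  0.53  0.5   1.77 -0.19  1.02  0.77] F [ 0.7  0.6 -1.7] grip 0.0614
travel mm [-1.8  8.7 58.6] twist deg [-0.07 -0.07 -0.01]
```

Emit:
apply_moves(
  commands=[
    {"travel": [-0.0018, 0.005, 0.02], "twist": [0, 0, 0], "claw": 0.05},
    {"travel": [-0.0018, 0.0087, 0.05], "twist": [0, 0, 0], "claw": 0.05},
    {"travel": [-0.0018, 0.0087, 0.0586], "twist": [0, 0, 0], "claw": 0.05},
    {"travel": [-0.0018, 0.0087, 0.0586], "twist": [0, 0, 0], "claw": 0.05},
    {"travel": [-0.0018, 0.0087, 0.0586], "twist": [0, 0, 0], "claw": 0.05},
  ],
)

```text
clock: 11.2
position: [0.4569, -0.2977, 0.1489]
tool_rot: [-3.001, -0.0, 1.706]
force: [0.5, -0.8, -0.1]
grip_width: 0.0617
```

```bash
python3 lt.py -.06 .0184
python3 - <<'E'
from lt import *
from workcell import bot
o=bot.observe()
for n,rect,k in(("side",(340,125,415,215),6),("top",(340,190,400,275),7)):
    f=bot.grab_frame(n)
    L=lambda *a:[lane(*x) for x in a]
    h=.070;segs=[]
    for i in (-.091,-.029):
        segs+=[L((i,-.022,h),(i,.022,h)),L((i,-.022,h+.038),(i,.022,h+.038)),L((i,-.022,h),(i,-.022,h+.038)),L((i,.022,h),(i,.022,h+.038))]
    for y in(-.022,.022):
        for z in(h,h+.038): segs.append(L((-.091,y,z),(-.029,y,z)))
    im=overlay(f,segs,ql,rect,k,"",last=False)
    overlay(f,[L((-.139,y,.058),(.02,y,.058)) for y in(-.025,.025)],ql,rect,k,"hov_"+n,(0,0,255),im)
E
```

```text
target [ 0.4482 -0.298   0.0886]
clock 11.2 pos [ 0.4569 -0.2977  0.1489] rot [-3.0010e+00 -2.0000e-04  1.7056e+00] q [ 0.1   0.61  0.46  1.81 -0.22  0.9   0.79] F [ 0.5 -0.8 -0.1] grip 0.0617
travel mm [ 0.9 -0.1 60.9] twist deg [-0.03 -0.01 -0.01]
```

View pics/hov_side.png

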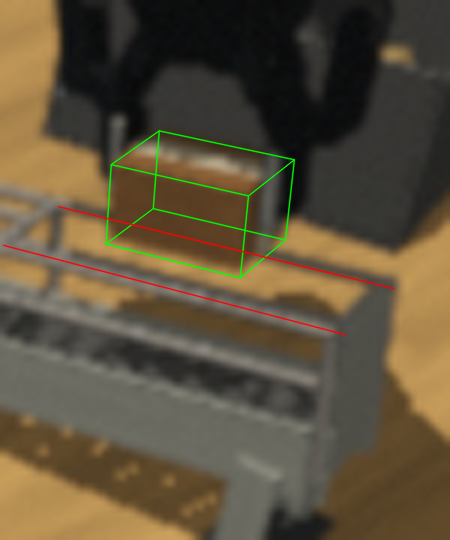

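View pics/hov_top.png

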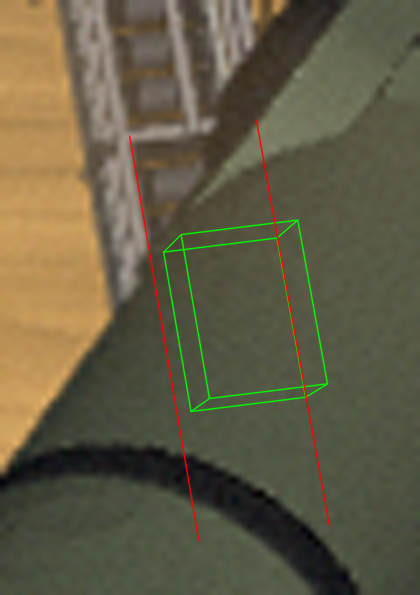

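Emit:
apply_moves(
  commands=[
    {"travel": [0.0009, 0, 0.005], "twist": [0, 0, 0], "claw": 0.05},
    {"travel": [0.0009, 0, 0.01], "twist": [0, 0, 0], "claw": 0.05},
    {"travel": [0.0009, 0, 0.015], "twist": [0, 0, 0], "claw": 0.05},
    {"travel": [0.0009, 0, 0.02], "twist": [0, 0, 0], "claw": 0.05},
    {"travel": [0.0009, 0, 0.02], "twist": [0, 0, 0], "claw": 0.05},
  ],
)

```text
clock: 11.8
position: [0.4533, -0.2979, 0.1274]
tool_rot: [-3.0, 0.0, 1.705]
force: [0.8, -4.6, -3.7]
grip_width: 0.0616
```

```bash
python3 lt.py -.06 .0184
python3 - <<'E'
from lt import *
from workcell import bot
f=bot.grab_frame("side")
cv2.imwrite("pics/s8.png",cv2.resize(f["frame"][125:215,340:415],None,fx=6,fy=6,interpolation=cv2.INTER_CUBIC))
E
```

```text
target [ 0.4482 -0.298   0.0886]
clock 11.8 pos [ 0.4533 -0.2979  0.1274] rot [-2.9998e+00  1.0000e-04  1.7049e+00] q [ 0.11  0.63  0.45  1.84 -0.24  0.85  0.8 ] F [ 0.8 -4.6 -3.7] grip 0.0616
travel mm [ 0.6  0.4 39.1] twist deg [-0.1  -0.   -0.05]
```

View pics/s8.png

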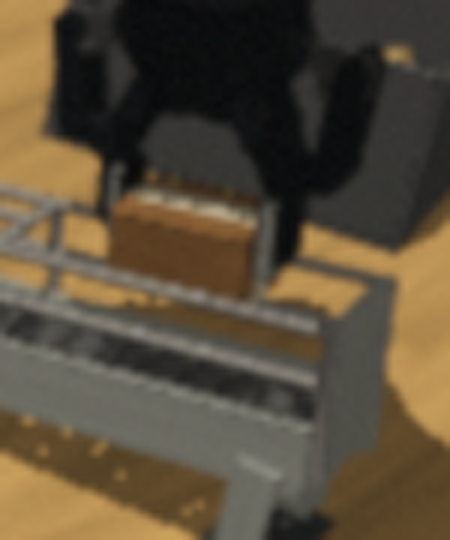

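Emit:
apply_moves(
  commands=[
    {"travel": [0, 0, 0], "twist": [0, 0, 0], "claw": 0.05},
  ],
)

```text
clock: 11.95
position: [0.4533, -0.2979, 0.1278]
tool_rot: [-3.0, 0.0, 1.705]
force: [-0.6, -4.9, -2.5]
grip_width: 0.0617
```

Emit:
apply_moves(
  commands=[
    {"travel": [-0.0015, 0, 0], "twist": [0, 0, 0], "claw": 0.05},
    {"travel": [-0.0015, 0, 0], "twist": [0, 0, 0], "claw": 0.05},
  ],
)

```text
clock: 12.15
position: [0.4536, -0.2987, 0.1279]
tool_rot: [-3.0, -0.001, 1.705]
force: [-0.5, -0.2, -1.4]
grip_width: 0.0611
```

```bash
python3 lt.py -.06 .0184;python3 lt.py -.06 .0184
```

```text
target [ 0.4482 -0.298   0.0886]
clock 12.15 pos [ 0.4536 -0.2987  0.1279] rot [-2.9999e+00 -1.1000e-03  1.7050e+00] q [ 0.12  0.63  0.45  1.83 -0.24  0.86  0.81] F [-0.5 -0.2 -1.4] grip 0.0611
travel mm [ 1.5  0.3 39.7] twist deg [-0.1  -0.07 -0.04]
target [ 0.4482 -0.298   0.0886]
clock 12.15 pos [ 0.4536 -0.2987  0.1279] rot [-2.9999e+00 -1.1000e-03  1.7050e+00] q [ 0.12  0.63  0.45  1.83 -0.24  0.86  0.81] F [-0.5 -0.2 -1.4] grip 0.0611
travel mm [ 1.5  0.3 39.7] twist deg [-0.1  -0.07 -0.04]
```

Emit:
apply_moves(
  commands=[
    {"travel": [-0.0022, 0, 0], "twist": [0, 0, 0], "claw": 0.05},
    {"travel": [-0.0022, 0, 0], "twist": [0, 0, 0], "claw": 0.05},
    {"travel": [-0.0022, 0, 0], "twist": [0, 0, 0], "claw": 0.05},
  ],
)

```text
clock: 12.45
position: [0.454, -0.301, 0.128]
tool_rot: [-3.0, -0.001, 1.705]
force: [-0.1, -0.2, -1.4]
grip_width: 0.0617
```

Emit:
apply_moves(
  commands=[
    {"travel": [-0.0015, 0, 0], "twist": [0, 0, 0], "claw": 0.05},
    {"travel": [-0.0025, 0, 0], "twist": [0, 0, 0], "claw": 0.05},
    {"travel": [-0.0025, 0, 0], "twist": [0, 0, 0], "claw": 0.05},
  ],
)

```text
clock: 12.75
position: [0.4544, -0.3037, 0.1281]
tool_rot: [-3.0, -0.0, 1.705]
force: [-0.6, 0.5, -1.9]
grip_width: 0.0613
```

```bash
python3 lt.py -.06 .0184
```

```text
target [ 0.4482 -0.298   0.0886]
clock 12.75 pos [ 0.4544 -0.3037  0.1281] rot [-3.0002e+00 -4.0000e-04  1.7051e+00] q [ 0.12  0.64  0.45  1.83 -0.24  0.86  0.81] F [-0.6  0.5 -1.9] grip 0.0613
travel mm [ 6.5  0.2 39.9] twist deg [-0.08 -0.03 -0.04]
```

Emit:
apply_moves(
  commands=[
    {"travel": [-0.001, 0, 0], "twist": [0, 0, 0], "claw": 0.05},
    {"travel": [-0.001, 0, 0], "twist": [0, 0, 0], "claw": 0.05},
  ],
)

```text
clock: 12.95
position: [0.4544, -0.3039, 0.128]
tool_rot: [-3.0, -0.002, 1.705]
force: [-1.4, 4.0, 1.2]
grip_width: 0.0616
```

Emit:
apply_moves(
  commands=[
    {"travel": [0.0037, 0, 0], "twist": [0, 0, 0], "claw": 0.05},
    {"travel": [0.0037, 0, 0.008], "twist": [0, 0, 0], "claw": 0.05},
    {"travel": [0.0037, 0, 0.016], "twist": [0, 0, 0], "claw": 0.05},
    {"travel": [0.0037, 0, 0.024], "twist": [0, 0, 0], "claw": 0.05},
    {"travel": [0.0037, 0, 0.032], "twist": [0, 0, 0], "claw": 0.05},
    {"travel": [0.0037, 0, 0.038], "twist": [0, 0, 0], "claw": 0.05},
    {"travel": [0.0037, 0, 0.04], "twist": [0, 0, 0], "claw": 0.05},
    {"travel": [0.0037, 0, 0.04], "twist": [0, 0, 0], "claw": 0.05},
  ],
)

```text
clock: 13.75
position: [0.4483, -0.3016, 0.0882]
tool_rot: [-3.0, -0.001, 1.705]
force: [-1.0, 0.0, -1.2]
grip_width: 0.0612
```

```bash
python3 lt.py -.06 .0084 -.0037
```

```text
target [ 0.4473 -0.3018  0.0787]
clock 13.75 pos [ 0.4483 -0.3016  0.0882] rot [-2.9998e+00 -6.0000e-04  1.7050e+00] q [ 0.14  0.69  0.42  1.86 -0.26  0.77  0.83] F [-1.   0.  -1.2] grip 0.0612
travel mm [-0.1  0.3  9.5] twist deg [-0.1  -0.04 -0.04]
```

Emit:
apply_moves(
  commands=[
    {"travel": [0, 0, 0.003], "twist": [0, 0, 0], "claw": 0.05},
    {"travel": [0, 0, 0.006], "twist": [0, 0, 0], "claw": 0.05},
    {"travel": [0, 0, 0.006], "twist": [0, 0, 0], "claw": 0.05},
  ],
)

```text
clock: 14.05
position: [0.4475, -0.3016, 0.0823]
tool_rot: [-3.0, -0.001, 1.705]
force: [0.4, -0.6, -2.1]
grip_width: 0.061
```

Emit:
apply_moves(
  commands=[
    {"travel": [0, 0, 0.0015], "twist": [0, 0, 0], "claw": 0.05},
    {"travel": [0, 0, 0.003], "twist": [0, 0, 0], "claw": 0.05},
    {"travel": [0, 0, 0.003], "twist": [0, 0, 0], "claw": 0.05},
  ],
)

```text
clock: 14.35
position: [0.4471, -0.3018, 0.0794]
tool_rot: [-3.0, -0.0, 1.705]
force: [-1.1, 0.2, -0.9]
grip_width: 0.0616
```

Emit:
apply_moves(
  commands=[
    {"travel": [0, 0, 0.0015], "twist": [0, 0, 0], "claw": 0.05},
    {"travel": [0, 0, 0.002], "twist": [0, 0, 0], "claw": 0.05},
    {"travel": [0, 0, 0.002], "twist": [0, 0, 0], "claw": 0.05},
  ],
)

```text
clock: 14.65
position: [0.4483, -0.3017, 0.0789]
tool_rot: [-3.003, -0.0, 1.706]
force: [1.9, 6.5, 24.9]
grip_width: 0.0616
```

Run:
```python
from lt import *
from workcell import bot
print(bot.observe()["force"])
f=bot.grab_frame("side")
cv2.imwrite("pics/s9.png",cv2.resize(f["frame"][125:215,340:415],None,fx=6,fy=6,interpolation=cv2.INTER_CUBIC))
```

```text
[ 1.85269132  6.49714554 24.93511061]
```

View pics/s9.png

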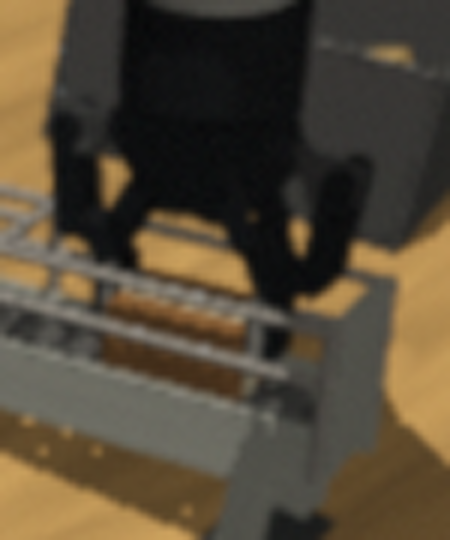

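Emit:
apply_moves(
  commands=[
    {"travel": [0, 0, -0.0015], "twist": [0, 0, 0], "claw": 0.05},
    {"travel": [0, 0, -0.0015], "twist": [0, 0, 0], "claw": 0.05},
    {"travel": [0, 0, -0.0015], "twist": [0, 0, 0], "claw": 0.066},
    {"travel": [0, 0, -0.0015], "twist": [0, 0, 0], "claw": 0.07},
    {"travel": [0, 0, -0.0015], "twist": [0, 0, 0], "claw": 0.075},
    {"travel": [0, 0, -0.0015], "twist": [0, 0, 0], "claw": 0.075},
  ],
)

```text
clock: 15.3
position: [0.447, -0.3018, 0.079]
tool_rot: [-3.0, -0.001, 1.705]
force: [0.5, -0.2, 0.5]
grip_width: 0.0753
```

Run:
```python
from lt import *
from workcell import bot
print(bot.observe()["force"])
f=bot.grab_frame("side")
cv2.imwrite("pics/s10.png",cv2.resize(f["frame"][125:215,320:415],None,fx=6,fy=6,interpolation=cv2.INTER_CUBIC))
```

```text
[ 0.46766461 -0.227069    0.53253376]
```

View pics/s10.png

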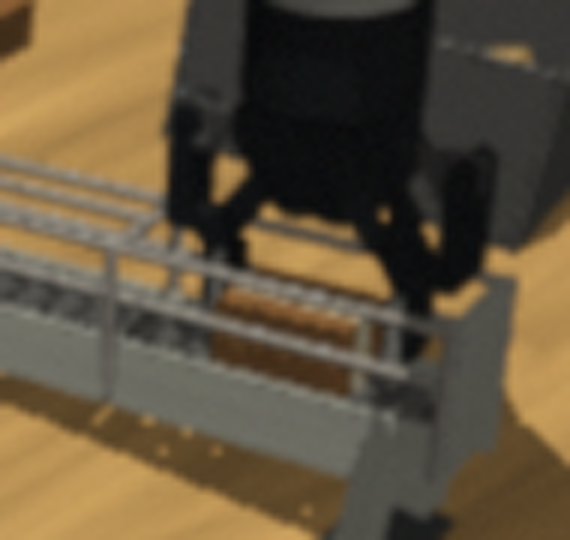

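Emit:
apply_moves(
  commands=[
    {"travel": [0, 0, -0.01], "twist": [0, 0, 0], "claw": 0.078},
    {"travel": [0, 0, -0.02], "twist": [0, 0, 0], "claw": 0.078},
    {"travel": [0, 0, -0.03], "twist": [0, 0, 0], "claw": 0.078},
    {"travel": [0, 0, -0.04], "twist": [0, 0, 0], "claw": 0.078},
    {"travel": [0, 0, -0.06], "twist": [0, 0, 0], "claw": 0.078},
    {"travel": [0, 0, -0.09], "twist": [0, 0, 0], "claw": 0.078},
    {"travel": [0, 0, -0.13], "twist": [0, 0, 0], "claw": 0.078},
    {"travel": [0, 0, -0.13], "twist": [0, 0, 0], "claw": 0.085},
  ],
)

```text
clock: 16.15
position: [0.4674, -0.3004, 0.2127]
tool_rot: [-3.006, 0.003, 1.705]
force: [0.6, 0.2, -0.2]
grip_width: 0.085
```

```bash
python3 - <<'E'
from lt import *
from workcell import bot
print(bot.observe()["force"])
f=bot.grab_frame("side")
cv2.imwrite("pics/s11.png",cv2.resize(f["frame"][125:235,290:415],None,fx=5,fy=5,interpolation=cv2.INTER_CUBIC))
E
python3 mv.py .418 .246 .2 1.633
```

```text
[ 0.60811495  0.19931715 -0.17719529]
clock 16.2 pos [ 0.4665 -0.2998  0.2105] rot [-3.0041e+00  1.5000e-03  1.7054e+00] q [ 0.08  0.54  0.5   1.74 -0.19  1.03  0.77] F [-0.5 -0.3 -1.1] grip 0.0848
travel mm [547.4  26.3   6.1] twist deg [-7.87  0.37  4.14]
```

View pics/s11.png

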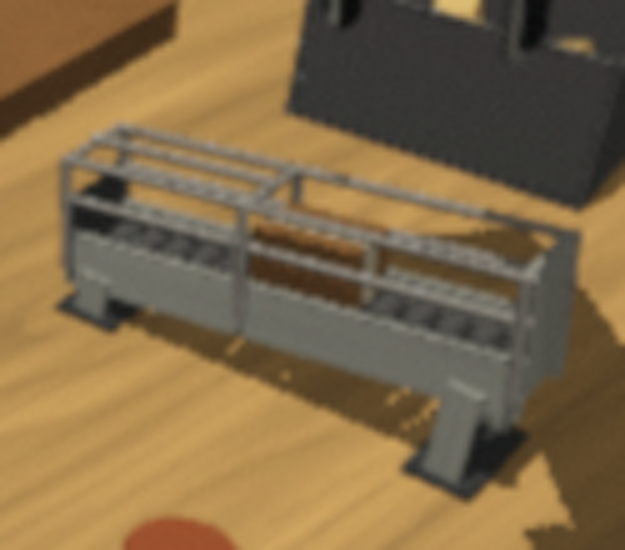

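Emit:
apply_moves(
  commands=[
    {"travel": [0.048, 0.002, 0], "twist": [-1, 0, 0], "claw": 0.085},
    {"travel": [0.097, 0.005, 0], "twist": [-2, 0, 1], "claw": 0.085},
    {"travel": [0.146, 0.007, 0], "twist": [-3, 0, 1], "claw": 0.085},
    {"travel": [0.195, 0.01, 0], "twist": [-4, 0, 2], "claw": 0.085},
    {"travel": [0.244, 0.012, 0], "twist": [-5, 0, 2], "claw": 0.085},
    {"travel": [0.293, 0.014, 0], "twist": [-6, 0, 3], "claw": 0.085},
    {"travel": [0.342, 0.017, 0], "twist": [-7, 0, 3], "claw": 0.085},
    {"travel": [0.391, 0.019, 0], "twist": [-7.9, 0.4, 4.1], "claw": 0.085},
    {"travel": [0.44, 0.021, 0], "twist": [-7.9, 0.4, 4.1], "claw": 0.085},
    {"travel": [0.489, 0.024, 0.003], "twist": [-7.9, 0.4, 4.1], "claw": 0.085},
  ],
)

```text
clock: 17.2
position: [0.422, 0.1903, 0.2019]
tool_rot: [-3.138, -0.003, 1.633]
force: [1.4, -0.7, -0.0]
grip_width: 0.0851
```

```bash
python3 mv.py .419 .2455 .12 1.633;python3 - <<'E'
from lt import *
from workcell import bot
f=bot.grab_frame("side")
cv2.imwrite("pics/s12.png",cv2.resize(f["frame"][125:235,290:415],None,fx=5,fy=5,interpolation=cv2.INTER_CUBIC))
E
```

```text
clock 17.2 pos [0.422  0.1903 0.2019] rot [-3.1383e+00 -2.7000e-03  1.6333e+00] q [-0.87  0.33  0.39  2.06 -0.18  0.79 -0.3 ] F [ 1.4 -0.7 -0. ] grip 0.0851
travel mm [55.1  0.7 82.1] twist deg [-0.19 -0.16  0.02]
```

View pics/s12.png

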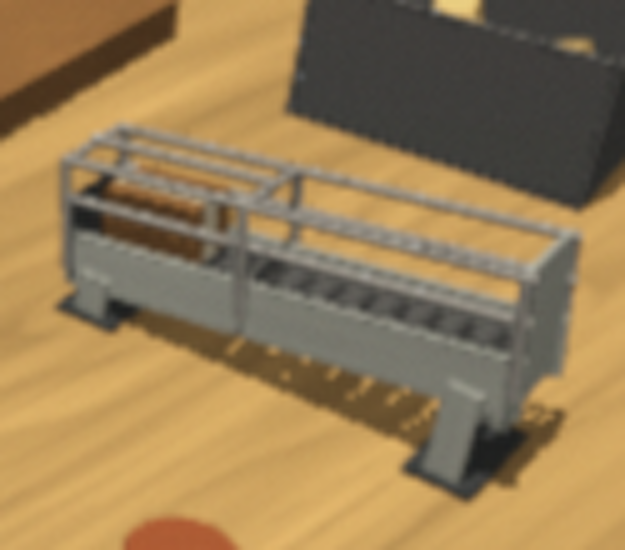

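Emit:
apply_moves(
  commands=[
    {"travel": [0.035, 0, 0], "twist": [0, 0, 0], "claw": 0.085},
    {"travel": [0.055, 0, 0.04], "twist": [0, 0, 0], "claw": 0.085},
    {"travel": [0.055, 0, 0.08], "twist": [0, 0, 0], "claw": 0.085},
    {"travel": [0.055, 0, 0.12], "twist": [0, 0, 0], "claw": 0.085},
    {"travel": [0.055, 0, 0.13], "twist": [0, 0, 0], "claw": 0.085},
    {"travel": [0.055, 0, 0.13], "twist": [0, 0, 0], "claw": 0.085},
  ],
)

```text
clock: 17.85
position: [0.4185, 0.2427, 0.0712]
tool_rot: [-3.136, -0.001, 1.633]
force: [0.4, 0.5, 0.5]
grip_width: 0.0853
```

```bash
python3 mv.py .419 .2455 .008 1.633;python3 - <<'E'
from lt import *
from workcell import bot
f=bot.grab_frame("side")
cv2.imwrite("pics/s13.png",cv2.resize(f["frame"][210:360,120:270],None,fx=4,fy=4,interpolation=cv2.INTER_CUBIC))
E
```

```text
clock 17.85 pos [0.4185 0.2427 0.0712] rot [-3.1358e+00 -6.0000e-04  1.6327e+00] q [-0.85  0.58  0.27  2.1  -0.31  0.51 -0.28] F [0.4 0.5 0.5] grip 0.0853
travel mm [ 2.7  1.  63.1] twist deg [-0.33 -0.03 -0.02]
```

View pics/s13.png

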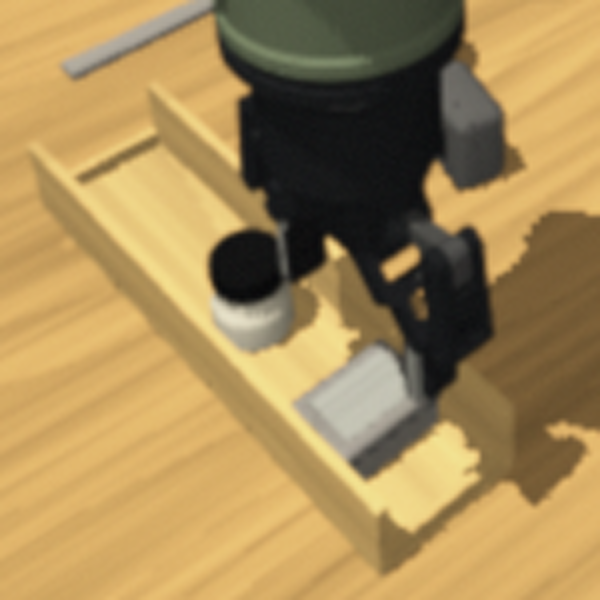

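Emit:
apply_moves(
  commands=[
    {"travel": [0.0027, 0.001, 0.03], "twist": [-0.3, 0, 0], "claw": 0.085},
    {"travel": [0.0027, 0.001, 0.05], "twist": [-0.3, 0, 0], "claw": 0.085},
    {"travel": [0.0027, 0.001, 0.062], "twist": [-0.3, 0, 0], "claw": 0.085},
    {"travel": [0.0027, 0.001, 0.062], "twist": [-0.3, 0, 0], "claw": 0.085},
    {"travel": [0.0027, 0.001, 0.062], "twist": [-0.3, 0, 0], "claw": 0.085},
  ],
)

```text
clock: 18.4
position: [0.4202, 0.2466, 0.011]
tool_rot: [3.139, -0.003, 1.633]
force: [-0.0, 0.2, 0.5]
grip_width: 0.0852
```

Emit:
apply_moves(
  commands=[
    {"travel": [0, 0, 0], "twist": [0, 0, 0], "claw": 0.035},
    {"travel": [0, 0, 0], "twist": [0, 0, 0], "claw": 0.035},
    {"travel": [0, 0, 0], "twist": [0, 0, 0], "claw": 0.035},
    {"travel": [0, 0, 0], "twist": [0, 0, 0], "claw": 0.035},
    {"travel": [0, 0, 0], "twist": [0, 0, 0], "claw": 0.035},
    {"travel": [0, 0, 0], "twist": [0, 0, 0], "claw": 0.035},
  ],
  force=40,
)

```text
clock: 19.0
position: [0.42, 0.2467, 0.0105]
tool_rot: [3.139, -0.003, 1.633]
force: [-1.5, 0.2, 12.7]
grip_width: 0.0434
```

Emit:
apply_moves(
  commands=[
    {"travel": [0, 0, -0.01], "twist": [0, 0, 0], "claw": 0.035},
    {"travel": [0, 0, -0.03], "twist": [0, 0, 0], "claw": 0.035},
    {"travel": [0, 0, -0.06], "twist": [0, 0, 0], "claw": 0.035},
    {"travel": [0, 0, -0.1], "twist": [0, 0, 0], "claw": 0.035},
    {"travel": [0, 0, -0.13], "twist": [0, 0, 0], "claw": 0.035},
    {"travel": [0, 0, -0.13], "twist": [0, 0, 0], "claw": 0.035},
  ],
)

```text
clock: 19.6
position: [0.4206, 0.2469, 0.1435]
tool_rot: [3.136, -0.006, 1.633]
force: [-0.7, -0.3, -3.0]
grip_width: 0.0428
```

```bash
python3 mv.py .4617 .007 .14 3.2735;python3 - <<'E'
from lt import *
from workcell import bot
f=bot.grab_frame("side")
cv2.imwrite("pics/s14.png",cv2.resize(f["frame"][150:350,100:300],None,fx=3,fy=3,interpolation=cv2.INTER_CUBIC))
E
```

```text
clock 19.6 pos [0.4206 0.2469 0.1435] rot [ 3.1357 -0.0056  1.6331] q [-0.92  0.46  0.35  2.06 -0.25  0.66 -0.34] F [-0.7 -0.3 -3. ] grip 0.0428
travel mm [-242.    26.     2.3] twist deg [ 5.200e-01  3.000e-02 -9.399e+01]
```

View pics/s14.png

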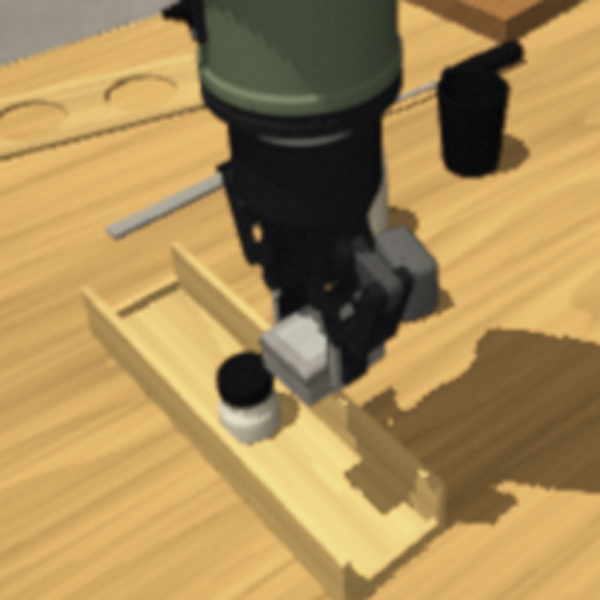

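Emit:
apply_moves(
  commands=[
    {"travel": [-0.024, 0.003, 0], "twist": [0, 0, -8], "claw": 0.035},
    {"travel": [-0.05, 0.006, 0], "twist": [0, 0, -16], "claw": 0.035},
    {"travel": [-0.08, 0.009, 0], "twist": [0, 0, -24], "claw": 0.035},
    {"travel": [-0.11, 0.012, 0], "twist": [0, 0, -32], "claw": 0.035},
    {"travel": [-0.14, 0.015, 0], "twist": [0, 0, -40], "claw": 0.035},
    {"travel": [-0.17, 0.018, 0], "twist": [0, 0, -48], "claw": 0.035},
    {"travel": [-0.2, 0.021, 0], "twist": [0, 0, -56], "claw": 0.035},
    {"travel": [-0.22, 0.024, 0], "twist": [0, 0, -64], "claw": 0.035},
    {"travel": [-0.235, 0.026, 0], "twist": [0, 0, -72], "claw": 0.035},
    {"travel": [-0.242, 0.026, 0], "twist": [0, 0, -80], "claw": 0.035},
  ],
)

```text
clock: 20.65
position: [0.4599, 0.0046, 0.1384]
tool_rot: [3.14, -0.0, 3.033]
force: [-0.1, 1.2, -2.8]
grip_width: 0.0436
```

```bash
python3 mv.py .4617 .007 .02 3.2735
```

```text
clock 20.65 pos [0.4599 0.0046 0.1384] rot [ 3.1395e+00 -5.0000e-04  3.0335e+00] q [-0.12  0.41 -0.02  2.11  0.01  0.63  1.32] F [-0.1  1.2 -2.8] grip 0.0436
travel mm [ -1.6   2.4 118.4] twist deg [ 1.200e-01 -1.000e-02 -1.375e+01]
```

Emit:
apply_moves(
  commands=[
    {"travel": [-0.0016, 0.0024, 0.02], "twist": [0, 0, -8], "claw": 0.035},
    {"travel": [-0.0016, 0.0024, 0.06], "twist": [0, 0, -13.7], "claw": 0.035},
    {"travel": [-0.0016, 0.0024, 0.095], "twist": [0, 0, -13.7], "claw": 0.035},
    {"travel": [-0.0016, 0.0024, 0.115], "twist": [0, 0, -13.7], "claw": 0.035},
    {"travel": [-0.0016, 0.0024, 0.125], "twist": [0, 0, -13.7], "claw": 0.035},
    {"travel": [-0.0016, 0.0024, 0.129], "twist": [0, 0, -13.7], "claw": 0.035},
    {"travel": [-0.0016, 0.0024, 0.129], "twist": [0, 0, -13.7], "claw": 0.035},
  ],
)

```text
clock: 21.35
position: [0.4624, 0.0087, 0.0103]
tool_rot: [3.139, 0.001, -3.015]
force: [-0.1, -0.4, -2.6]
grip_width: 0.0436
```

Emit:
apply_moves(
  commands=[
    {"travel": [0, 0, 0.002], "twist": [0, 0, 0], "claw": 0.035},
    {"travel": [0, 0, 0.003], "twist": [0, 0, 0], "claw": 0.035},
    {"travel": [0, 0, 0.003], "twist": [0, 0, 0], "claw": 0.035},
  ],
)

```text
clock: 21.65
position: [0.4628, 0.0087, 0.0077]
tool_rot: [3.139, 0.003, -3.015]
force: [-0.5, -1.4, -2.1]
grip_width: 0.0432
```

Emit:
apply_moves(
  commands=[
    {"travel": [0, 0, 0.001], "twist": [0, 0, 0], "claw": 0.035},
    {"travel": [0, 0, 0.002], "twist": [0, 0, 0], "claw": 0.035},
    {"travel": [0, 0, 0.002], "twist": [0, 0, 0], "claw": 0.035},
  ],
)

```text
clock: 21.95
position: [0.4627, 0.0087, 0.0055]
tool_rot: [3.139, 0.002, -3.014]
force: [-0.8, -1.2, 3.6]
grip_width: 0.0435
```

Emit:
apply_moves(
  commands=[
    {"travel": [0, 0, 0], "twist": [0, 0, 0], "claw": 0.085},
    {"travel": [0, 0, 0], "twist": [0, 0, 0], "claw": 0.085},
    {"travel": [0, 0, 0], "twist": [0, 0, 0], "claw": 0.085},
    {"travel": [0, 0, 0], "twist": [0, 0, 0], "claw": 0.085},
    {"travel": [0, 0, -0.02], "twist": [0, 0, 0], "claw": 0.085},
    {"travel": [0, 0, -0.06], "twist": [0, 0, 0], "claw": 0.085},
    {"travel": [0, 0, -0.08], "twist": [0, 0, 8], "claw": 0.085},
    {"travel": [0, 0, -0.08], "twist": [0, 0, 16], "claw": 0.085},
    {"travel": [0, 0, -0.08], "twist": [0, 0, 24], "claw": 0.085},
    {"travel": [0, 0, -0.08], "twist": [0, 0, 32], "claw": 0.085},
  ],
)

```text
clock: 22.95
position: [0.4625, 0.0085, 0.0856]
tool_rot: [3.138, 0.001, 2.704]
force: [-0.1, 0.7, 0.2]
grip_width: 0.0847
```

Emit:
apply_moves(
  commands=[
    {"travel": [0, 0, 0], "twist": [0, 0, 8], "claw": 0.085},
    {"travel": [0, 0, 0], "twist": [0, 0, 16], "claw": 0.085},
    {"travel": [0, 0, 0], "twist": [0, 0, 24], "claw": 0.085},
    {"travel": [0, 0, 0], "twist": [0, 0, 32], "claw": 0.085},
    {"travel": [0, 0, 0], "twist": [0, 0, 40], "claw": 0.085},
    {"travel": [0, 0, 0], "twist": [0, 0, 48], "claw": 0.085},
    {"travel": [0, 0, 0], "twist": [0, 0, 56], "claw": 0.085},
    {"travel": [0, 0, 0], "twist": [0, 0, 58], "claw": 0.085},
    {"travel": [0, 0, 0], "twist": [0, 0, 58], "claw": 0.085},
  ],
)

```text
clock: 23.85
position: [0.4623, 0.0086, 0.0852]
tool_rot: [3.14, -0.002, 1.7]
force: [0.0, -0.1, -0.8]
grip_width: 0.0848
```

```bash
python3 mv.py .4627 .0087 .004 1.698;python3 - <<'E'
from lt import *
from workcell import bot
f=bot.grab_frame("side")
overlay(f,box(.029,.022,0,.028),[.4627,.0087,.127],(240,190,340,290),6,"s15")
E
```

```text
clock 23.85 pos [0.4623 0.0086 0.0852] rot [ 3.1399e+00 -1.9000e-03  1.7003e+00] q [-0.42  0.54  0.36  2.15 -0.39  0.51  0.36] F [ 0.  -0.1 -0.8] grip 0.0848
travel mm [-0.1  0.2 81.2] twist deg [ 0.1  -0.11  0.13]
```

View pics/s15.png

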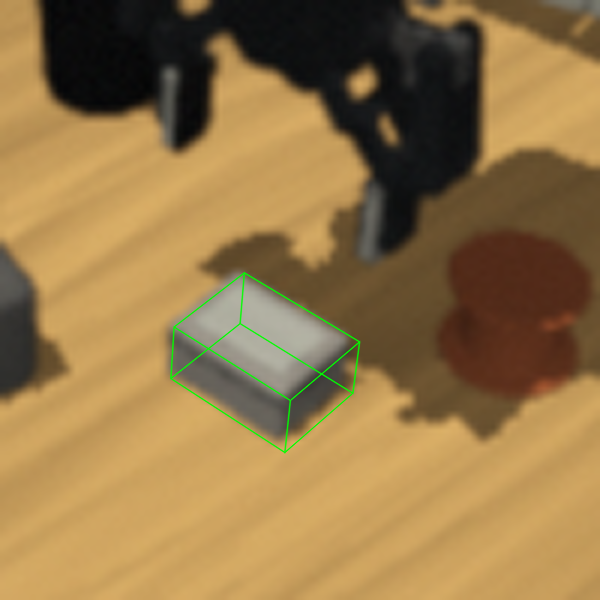

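Emit:
apply_moves(
  commands=[
    {"travel": [0, 0, 0.04], "twist": [0, 0, 0], "claw": 0.085},
    {"travel": [0, 0, 0.07], "twist": [0, 0, 0], "claw": 0.085},
    {"travel": [0, 0, 0.081], "twist": [0, 0, 0], "claw": 0.085},
    {"travel": [0, 0, 0.081], "twist": [0, 0, 0], "claw": 0.085},
    {"travel": [0, 0, 0.081], "twist": [0, 0, 0], "claw": 0.05},
    {"travel": [0, 0, 0.081], "twist": [0, 0, 0], "claw": 0.05},
    {"travel": [0, 0, 0.081], "twist": [0, 0, 0], "claw": 0.05},
    {"travel": [0, 0, 0.081], "twist": [0, 0, 0], "claw": 0.05},
    {"travel": [0, 0, 0.081], "twist": [0, 0, 0], "claw": 0.05},
  ],
)

```text
clock: 24.8
position: [0.4635, 0.0087, 0.0057]
tool_rot: [3.137, -0.002, 1.698]
force: [0.1, 0.0, 10.5]
grip_width: 0.057
```

```bash
python3 mv.py .4627 .0087 .2 1.698;python3 - <<'E'
from lt import *
from workcell import bot
f=bot.grab_frame("side")
overlay(f,box(.029,.022,0,.028),[.4627,.0087,.127],(240,190,340,290),6,"s16")
E
```

```text
clock 24.8 pos [0.4635 0.0087 0.0057] rot [ 3.1373e+00 -2.1000e-03  1.6983e+00] q [-0.31  0.7   0.22  2.17 -0.48  0.32  0.44] F [ 0.1  0.  10.5] grip 0.057
travel mm [ 5.000e-01  1.000e-01 -1.943e+02] twist deg [ 0.25 -0.12  0.02]
```

View pics/s16.png

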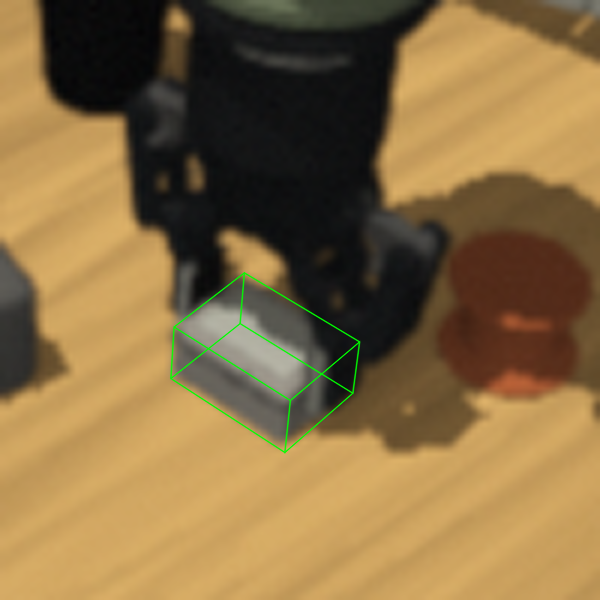

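Emit:
apply_moves(
  commands=[
    {"travel": [0, 0, -0.01], "twist": [0, 0, 0], "claw": 0.05},
    {"travel": [0, 0, -0.04], "twist": [0, 0, 0], "claw": 0.05},
    {"travel": [0, 0, -0.08], "twist": [0, 0, 0], "claw": 0.05},
    {"travel": [0, 0, -0.12], "twist": [0, 0, 0], "claw": 0.05},
    {"travel": [0, 0, -0.16], "twist": [0, 0, 0], "claw": 0.05},
    {"travel": [0, 0, -0.2], "twist": [0, 0, 0], "claw": 0.05},
    {"travel": [0, 0, -0.2], "twist": [0, 0, 0], "claw": 0.05},
  ],
)

```text
clock: 25.55
position: [0.4638, 0.0083, 0.2094]
tool_rot: [3.132, -0.004, 1.698]
force: [0.4, -0.0, -4.2]
grip_width: 0.0574
```

```bash
python3 lt.py -.06 .0757 -.0037;python3 - <<'E'
from lt import *
from workcell import bot
f=bot.grab_frame("side")
cv2.imwrite("pics/s17.png",cv2.resize(f["frame"][90:290,220:420],None,fx=3,fy=3,interpolation=cv2.INTER_CUBIC))
E
```

```text
target [ 0.4566 -0.3005  0.1453]
clock 25.55 pos [0.4638 0.0083 0.2094] rot [ 3.1325 -0.0037  1.6978] q [-0.57  0.33  0.53  2.06 -0.24  0.8   0.23] F [ 0.4 -0.  -4.2] grip 0.0574
travel mm [-305.7  -46.9   62.5] twist deg [ 8.54 -0.24 -0.44]
```

View pics/s17.png

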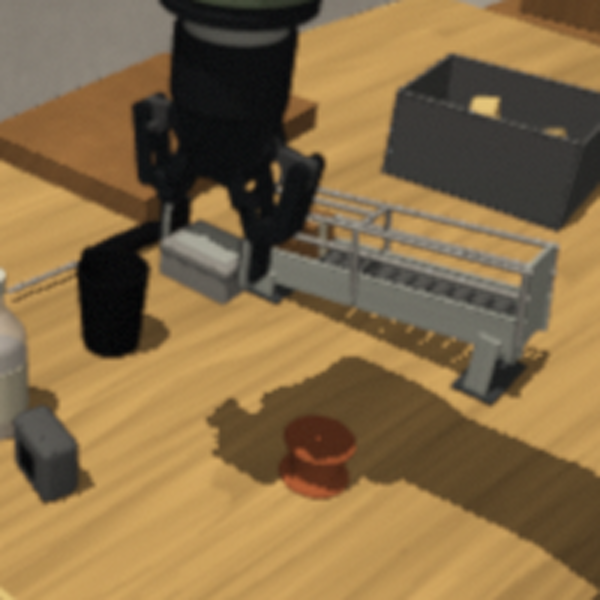

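Emit:
apply_moves(
  commands=[
    {"travel": [-0.04, -0.006, 0], "twist": [1, 0, 0], "claw": 0.05},
    {"travel": [-0.085, -0.012, 0], "twist": [2, 0, 0], "claw": 0.05},
    {"travel": [-0.13, -0.019, 0], "twist": [3.5, 0, 0], "claw": 0.05},
    {"travel": [-0.175, -0.025, 0], "twist": [5, 0, 0], "claw": 0.05},
    {"travel": [-0.22, -0.032, 0], "twist": [6.5, 0, -0.2], "claw": 0.05},
    {"travel": [-0.26, -0.038, 0], "twist": [8.3, -0.2, -0.4], "claw": 0.05},
    {"travel": [-0.288, -0.044, 0], "twist": [8.3, -0.2, -0.4], "claw": 0.05},
    {"travel": [-0.305, -0.046, 0], "twist": [8.3, -0.2, -0.4], "claw": 0.05},
    {"travel": [-0.305, -0.046, 0], "twist": [8.3, -0.2, -0.4], "claw": 0.05},
    {"travel": [-0.305, -0.046, 0], "twist": [8.3, -0.2, -0.4], "claw": 0.05},
  ],
)

```text
clock: 26.6
position: [0.4547, -0.2997, 0.203]
tool_rot: [-2.998, -0.0, 1.705]
force: [-0.3, 0.7, -2.6]
grip_width: 0.0571
```

```bash
python3 lt.py -.06 .0757 -.0037
```

```text
target [ 0.4566 -0.3005  0.1453]
clock 26.6 pos [ 0.4547 -0.2997  0.203 ] rot [-2.9976e+00 -2.0000e-04  1.7045e+00] q [ 0.03  0.55  0.57  1.77 -0.23  1.02  0.82] F [-0.3  0.7 -2.6] grip 0.0571
travel mm [-1.1 10.  56.8] twist deg [-0.23 -0.02 -0.07]
```

Emit:
apply_moves(
  commands=[
    {"travel": [-0.0011, 0.005, 0.02], "twist": [-0.2, 0, 0], "claw": 0.05},
    {"travel": [-0.0011, 0.01, 0.045], "twist": [-0.2, 0, 0], "claw": 0.05},
    {"travel": [-0.0011, 0.01, 0.0568], "twist": [-0.2, 0, 0], "claw": 0.05},
    {"travel": [-0.0011, 0.01, 0.0568], "twist": [-0.2, 0, 0], "claw": 0.05},
    {"travel": [-0.0011, 0.01, 0.0568], "twist": [-0.2, 0, 0], "claw": 0.05},
  ],
)

```text
clock: 27.1
position: [0.4573, -0.3009, 0.1465]
tool_rot: [-3.002, 0.001, 1.705]
force: [0.1, -0.3, -2.6]
grip_width: 0.0569
```

```bash
python3 lt.py -.06 .0507 -.0037;python3 - <<'E'
from lt import *
from workcell import bot
f=bot.grab_frame("side")
cv2.imwrite("pics/s18.png",cv2.resize(f["frame"][125:215,320:415],None,fx=6,fy=6,interpolation=cv2.INTER_CUBIC))
E
```

```text
target [ 0.4531 -0.301   0.1206]
clock 27.1 pos [ 0.4573 -0.3009  0.1465] rot [-3.0022e+00  9.0000e-04  1.7053e+00] q [ 0.07  0.63  0.53  1.81 -0.28  0.9   0.85] F [ 0.1 -0.3 -2.6] grip 0.0569
travel mm [ 0.5 -0.5 26.3] twist deg [ 0.03  0.05 -0.03]
```

View pics/s18.png

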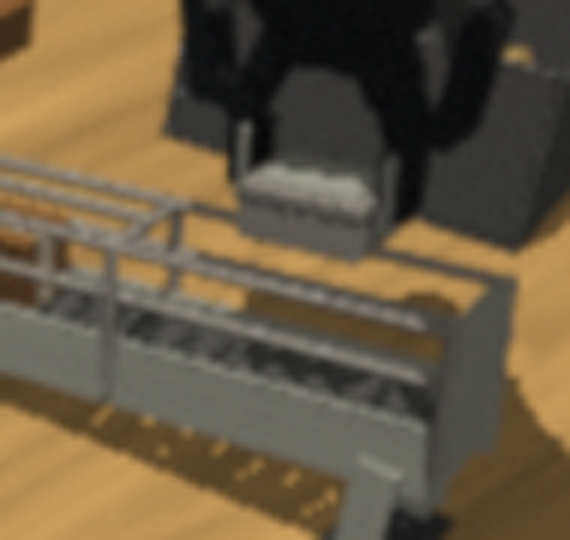

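Emit:
apply_moves(
  commands=[
    {"travel": [0.0005, 0, 0.005], "twist": [0, 0, 0], "claw": 0.05},
    {"travel": [0.0005, 0, 0.01], "twist": [0, 0, 0], "claw": 0.05},
    {"travel": [0.0005, 0, 0.015], "twist": [0, 0, 0], "claw": 0.05},
    {"travel": [0.0005, 0, 0.02], "twist": [0, 0, 0], "claw": 0.05},
    {"travel": [0.0005, 0, 0.026], "twist": [0, 0, 0], "claw": 0.05},
    {"travel": [0.0005, 0, 0.026], "twist": [0, 0, 0], "claw": 0.05},
  ],
)

```text
clock: 27.75
position: [0.453, -0.3009, 0.1193]
tool_rot: [-3.001, 0.0, 1.705]
force: [1.0, 0.8, -2.2]
grip_width: 0.0571
```

```bash
python3 lt.py -.06 .0157 -.0037;python3 - <<'E'
from lt import *
from workcell import bot
f=bot.grab_frame("side")
cv2.imwrite("pics/s19.png",cv2.resize(f["frame"][125:215,320:415],None,fx=6,fy=6,interpolation=cv2.INTER_CUBIC))
E
```

```text
target [ 0.4483 -0.3017  0.0859]
clock 27.75 pos [ 0.453  -0.3009  0.1193] rot [-3.001e+00  2.000e-04  1.705e+00] q [ 0.08  0.66  0.51  1.84 -0.3   0.84  0.86] F [ 1.   0.8 -2.2] grip 0.0571
travel mm [-0.1 -0.1 33.7] twist deg [-0.03  0.01 -0.05]
```

View pics/s19.png

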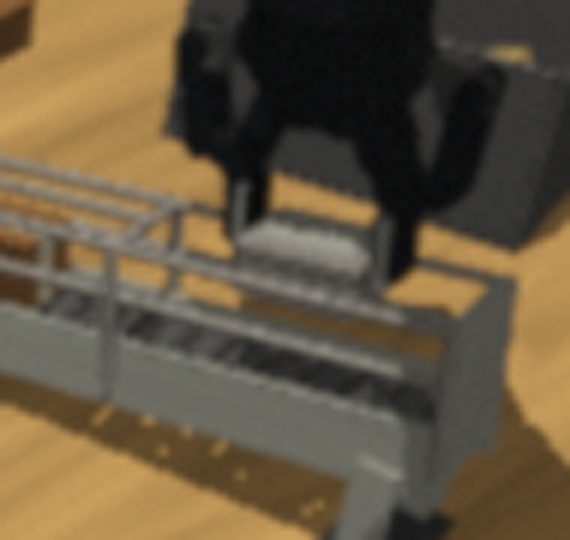

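Emit:
apply_moves(
  commands=[
    {"travel": [0, 0, 0.007], "twist": [0, 0, 0], "claw": 0.05},
    {"travel": [0, 0, 0.014], "twist": [0, 0, 0], "claw": 0.05},
    {"travel": [0, 0, 0.021], "twist": [0, 0, 0], "claw": 0.05},
    {"travel": [0, 0, 0.028], "twist": [0, 0, 0], "claw": 0.05},
    {"travel": [0, 0, 0.034], "twist": [0, 0, 0], "claw": 0.05},
    {"travel": [0, 0, 0.037], "twist": [0, 0, 0], "claw": 0.05},
    {"travel": [0, 0, 0.037], "twist": [0, 0, 0], "claw": 0.05},
  ],
)

```text
clock: 28.5
position: [0.4482, -0.3017, 0.0831]
tool_rot: [-3.002, 0.001, 1.705]
force: [0.1, -0.9, -1.8]
grip_width: 0.0572
```

```bash
python3 lt.py -.06 .0057 -.0037
```

```text
target [ 0.4469 -0.3019  0.076 ]
clock 28.5 pos [ 0.4482 -0.3017  0.0831] rot [-3.0015e+00  5.0000e-04  1.7051e+00] q [ 0.11  0.71  0.48  1.87 -0.32  0.77  0.89] F [ 0.1 -0.9 -1.8] grip 0.0572
travel mm [ 0.  -0.3  7.2] twist deg [-0.    0.03 -0.05]
```

Emit:
apply_moves(
  commands=[
    {"travel": [0, 0, 0.002], "twist": [0, 0, 0], "claw": 0.05},
    {"travel": [0, 0, 0.004], "twist": [0, 0, 0], "claw": 0.05},
    {"travel": [0, 0, 0.005], "twist": [0, 0, 0], "claw": 0.05},
    {"travel": [0, 0, 0.005], "twist": [0, 0, 0], "claw": 0.05},
  ],
)

```text
clock: 28.9
position: [0.4477, -0.3019, 0.0785]
tool_rot: [-3.002, 0.001, 1.705]
force: [0.3, -0.2, -2.7]
grip_width: 0.0569
```

Emit:
apply_moves(
  commands=[
    {"travel": [0, 0, 0.001], "twist": [0, 0, 0], "claw": 0.05},
    {"travel": [0, 0, 0.002], "twist": [0, 0, 0], "claw": 0.05},
    {"travel": [0, 0, 0.002], "twist": [0, 0, 0], "claw": 0.05},
  ],
)

```text
clock: 29.2
position: [0.4475, -0.3019, 0.0766]
tool_rot: [-3.002, 0.001, 1.705]
force: [0.3, 0.2, -2.9]
grip_width: 0.057
```

Emit:
apply_moves(
  commands=[
    {"travel": [0, 0, 0.0005], "twist": [0, 0, 0], "claw": 0.05},
    {"travel": [0, 0, 0.001], "twist": [0, 0, 0], "claw": 0.05},
    {"travel": [0, 0, 0.001], "twist": [0, 0, 0], "claw": 0.05},
  ],
)

```text
clock: 29.5
position: [0.4481, -0.3019, 0.0763]
tool_rot: [-3.004, 0.001, 1.705]
force: [1.2, 3.0, 11.8]
grip_width: 0.0572
```

Contact at the expected height. Back off half a millimetre and release, then withdraw.

Emit:
apply_moves(
  commands=[
    {"travel": [0, 0, -0.0007], "twist": [0, 0, 0], "claw": 0.05},
    {"travel": [0, 0, -0.0007], "twist": [0, 0, 0], "claw": 0.06},
    {"travel": [0, 0, -0.0007], "twist": [0, 0, 0], "claw": 0.065},
    {"travel": [0, 0, -0.0007], "twist": [0, 0, 0], "claw": 0.07},
    {"travel": [0, 0, -0.0007], "twist": [0, 0, 0], "claw": 0.075},
    {"travel": [0, 0, -0.0007], "twist": [0, 0, 0], "claw": 0.075},
  ],
)

```text
clock: 30.1
position: [0.4474, -0.3019, 0.0762]
tool_rot: [-3.002, 0.001, 1.705]
force: [0.7, -0.5, -0.6]
grip_width: 0.0749
```

Emit:
apply_moves(
  commands=[
    {"travel": [0, 0, -0.01], "twist": [0, 0, 0], "claw": 0.078},
    {"travel": [0, 0, -0.02], "twist": [0, 0, 0], "claw": 0.078},
    {"travel": [0, 0, -0.03], "twist": [0, 0, 0], "claw": 0.078},
    {"travel": [0, 0, -0.04], "twist": [0, 0, 0], "claw": 0.078},
    {"travel": [0, 0, -0.06], "twist": [0, 0, 0], "claw": 0.078},
    {"travel": [0, 0, -0.09], "twist": [0, 0, 0], "claw": 0.078},
    {"travel": [0, 0, -0.13], "twist": [0, 0, 0], "claw": 0.078},
    {"travel": [0, 0, -0.16], "twist": [0, 0, 0], "claw": 0.085},
    {"travel": [0, 0, -0.16], "twist": [0, 0, 0], "claw": 0.085},
  ],
)

```text
clock: 31.0
position: [0.4711, -0.2996, 0.239]
tool_rot: [-3.007, 0.004, 1.705]
force: [-0.3, 0.4, -0.2]
grip_width: 0.0849
```

Emit:
apply_moves(
  commands=[
    {"travel": [0.04, 0, 0], "twist": [0, 0, 0], "claw": 0.085},
    {"travel": [0.09, 0, 0], "twist": [0, 0, 0], "claw": 0.085},
    {"travel": [0.14, 0, 0], "twist": [0, 0, 0], "claw": 0.085},
    {"travel": [0.19, 0, 0], "twist": [0, 0, 0], "claw": 0.085},
    {"travel": [0.24, 0, 0], "twist": [0, 0, 0], "claw": 0.085},
    {"travel": [0.28, 0, 0], "twist": [0, 0, 0], "claw": 0.085},
    {"travel": [0.28, 0, 0], "twist": [0, 0, 0], "claw": 0.085},
    {"travel": [0.28, 0, 0], "twist": [0, 0, 0], "claw": 0.085},
    {"travel": [0.28, 0, 0], "twist": [0, 0, 0], "claw": 0.085},
    {"travel": [0.28, 0, 0], "twist": [0, 0, 0], "claw": 0.085},
  ],
)

```text
clock: 32.0
position: [0.432, -0.0224, 0.2345]
tool_rot: [-3.002, 0.001, 1.703]
force: [0.1, 0.2, 0.1]
grip_width: 0.0852
```

Run:
```python
from lt import *
from workcell import bot
print(bot.observe()["force"],bot.observe()["position"])
f=bot.grab_frame("side")
cv2.imwrite("pics/s20.png",cv2.resize(f["frame"][135:230,290:415],None,fx=6,fy=6,interpolation=cv2.INTER_CUBIC))
cv2.imwrite("pics/s20f.png",f["frame"])
t=bot.grab_frame("top")
cv2.imwrite("pics/t20.png",cv2.resize(t["frame"][155:275,335:400],None,fx=5,fy=5,interpolation=cv2.INTER_CUBIC))
cv2.imwrite("pics/t20f.png",t["frame"]);pickle.dump((f,t),open("f20.pkl","wb"))
```

```text
[0.12970713 0.22271712 0.09205318] [ 0.43199266 -0.02244638  0.2345276 ]
```

View pics/s20.png

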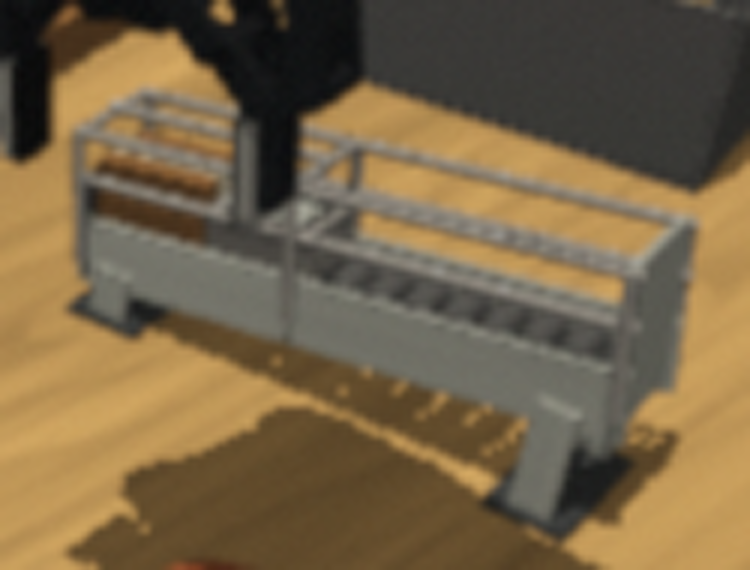

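View pics/t20.png

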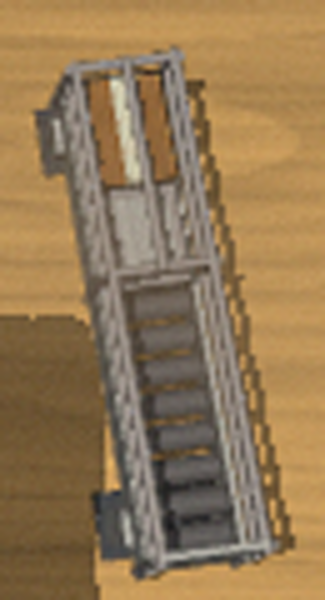

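View pics/s20f.png

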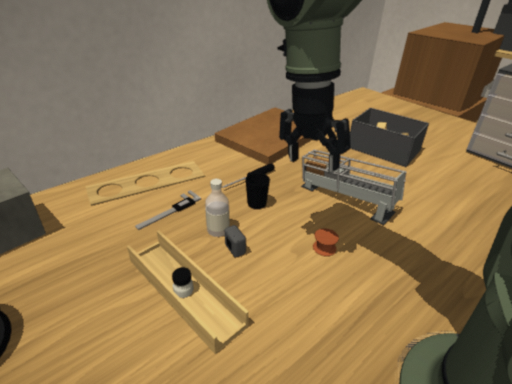

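Emit:
apply_moves(
  commands=[
    {"travel": [0.05, 0, 0], "twist": [0, 0, 0], "claw": 0.085},
    {"travel": [0.1, 0, 0], "twist": [0, 0, 0], "claw": 0.085},
    {"travel": [0.14, 0, 0], "twist": [0, 0, 0], "claw": 0.085},
    {"travel": [0.14, 0, 0], "twist": [0, 0, 0], "claw": 0.085},
    {"travel": [0.14, 0, 0], "twist": [0, 0, 0], "claw": 0.085},
  ],
)

```text
clock: 32.6
position: [0.4132, 0.1175, 0.2343]
tool_rot: [-3.002, 0.001, 1.706]
force: [0.2, -0.4, -0.3]
grip_width: 0.0851
```

Run:
```python
from lt import *
from workcell import bot
f=bot.grab_frame("side");t=bot.grab_frame("top")
q=[.504,-.2912,.135]
L=lambda *a:[lane(*x) for x in a]
def bx(s0,s1,H):
    r=[]
    for i in(s0,s1): r+=[L((i,-.022,H),(i,.022,H)),L((i,-.022,0),(i,-.022,H)),L((i,.022,0),(i,.022,H))]
    return r+[L((s0,y,z),(s1,y,z)) for y in(-.022,.022) for z in(0,H)]
for fr,n,rect,k in((f,"fs",(295,140,365,200),9),(t,"ft",(340,160,390,220),10)):
    im=cv2.resize(fr["frame"][rect[1]:rect[3],rect[0]:rect[2]],None,fx=k,fy=k,interpolation=cv2.INTER_CUBIC);raw=im.copy()
    overlay(fr,bx(.073,.135,.038),q,rect,k,"",(0,255,0),im,False)
    overlay(fr,bx(.015,.073,.028),q,rect,k,n,(255,0,0),im)
a=cv2.imread("pics/t20f.png").astype(int);d=np.abs(a-t["frame"]).max(2)[155:225,335:400];print("change in lane region",d.max(),(d>25).sum())
```

```text
change in lane region 87 123
```

View pics/fs.png

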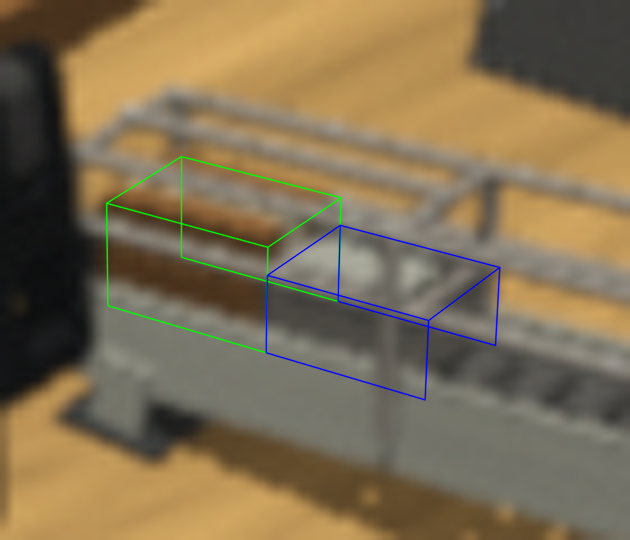

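View pics/ft.png

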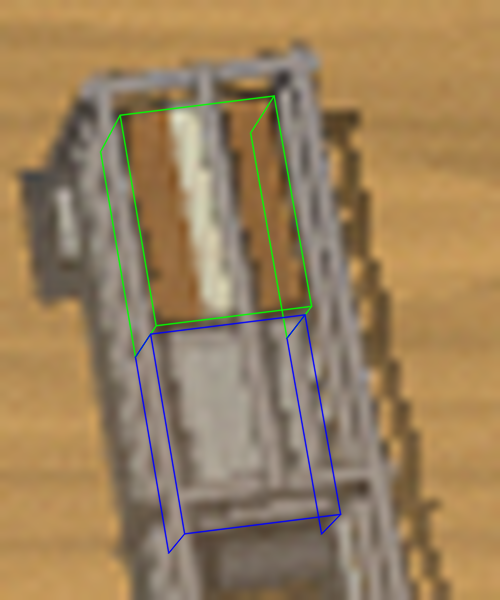

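Emit:
apply_moves(
  commands=[
    {"travel": [0, 0, 0], "twist": [0, 0, 0], "claw": 0.085},
    {"travel": [0, 0, 0], "twist": [0, 0, 0], "claw": 0.085},
    {"travel": [0, 0, 0], "twist": [0, 0, 0], "claw": 0.085},
    {"travel": [0, 0, 0], "twist": [0, 0, 0], "claw": 0.085},
    {"travel": [0, 0, 0], "twist": [0, 0, 0], "claw": 0.085},
  ],
)

```text
clock: 33.2
position: [0.4133, 0.1173, 0.2344]
tool_rot: [-3.002, 0.001, 1.705]
force: [-0.2, 0.5, 0.4]
grip_width: 0.0855
```

Run:
```python
from h import *
from workcell import bot
t=bot.grab_frame("top");t0=cv2.imread("pics/t20f.png")
r=np.s_[155:225,335:400]
cv2.imwrite("pics/cmp.png",cv2.resize(np.hstack([t0[r],t["frame"][r]]),None,fx=6,fy=6,interpolation=cv2.INTER_CUBIC)[:600,:800])
for _ in range(8): u=bot.grab_frame("top")
d=np.abs(t["frame"].astype(int)-u["frame"]).max(2)[r];print(d.max(),(d>25).sum())
```

```text
15 0
```

View pics/cmp.png

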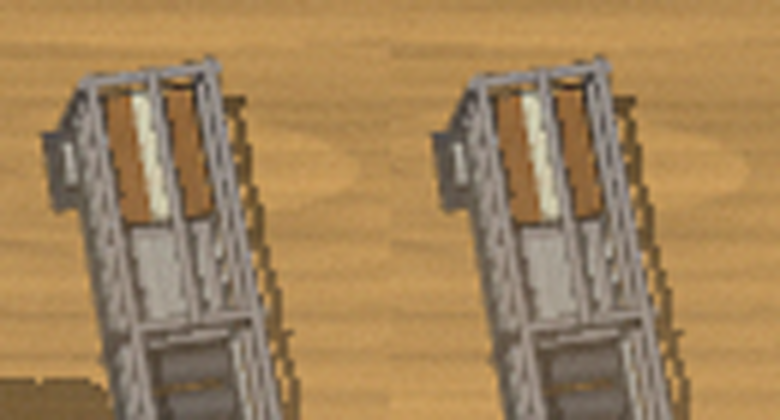

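```bash
python3 -c "
from workcell import bot
print(bot.job_done())"
```

```text
the job is handed in; nothing more can be done
None
```

The carton and the tin are both loaded in the roller lane, carton first against the stop and tin behind it. I handed the job in at about 33.7 s, under the 72 s limit; no verdict came back.

**What I did:** I took each block from the tray across its narrow width, set it on the bench, and regripped it by its ends. I then lowered it, tilted with the lane, onto the rollers and released it in contact, so nothing was dropped.

**Last checks:**
- **In the lane:** The top view shows the carton at the stop and the tin touching it, both lengthwise and flat. They match the expected outlines to about 1 px (about 3 mm), so the 6 mm and 9 mm gaps are judged to that accuracy.
- **At rest:** Top pictures taken over about 0.4 s showed no change in the lane.
- **Everything else:** The jar, bottle, cup, tape measure, reel, screwdriver and caliper look unmoved in the side view; I judged that by eye and did not measure it. The arm stands clear of everything.

**What disagreed:** My camera estimate of the lane's sideways position, or of how the carton sat in the gripper, was off by about 3.7 mm. The carton brushed a side bar at about 5 N on the way in. I touched both bars lightly to find the true centre, and the tin then went in without contact. While setting the carton down, the force briefly reached about 25 N before I backed off.

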